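Knock a worn bearing out of a pallet-truck roller

TASK

One of the two nylon pallet-truck rollers still has its worn bearing pressed into its top end, flush and out of reach of fingers. Set that roller over the upright drift of the knock-out stand and press it right down onto the stand's plate, so that the drift pokes the bearing up out of its seat from below. Then lay the bearing flat in the open tray of worn bearings; leave the roller standing on the stand's plate and the other things on the bench where they are.

Things in the scene. Friction and masses are not known exactly. Their poses are not given: they have to be found in the camera images.
- roller: The roller with the bearing in it: cream nylon cylinder, 60 mm diameter, 60 mm tall, about 200 g, standing upright on the bench. A 28 mm bore runs right through it; each end has a bearing seat 36 mm wide and 11 mm deep. The upper seat holds the bearing, flush with the top; the lower seat is empty. Origin: centre of the lower end; z up along the bore.
- bearing: The worn ball bearing to be removed: steel rings with black seals, 35 mm outside diameter, 15 mm bore, 11 mm thick, 45 g. Origin: centre of its underside; z up along its axis. It starts in the roller's upper seat, its underside 49 mm above the roller's lower end. The press fit holds it until it is pushed with about 6 to 10 N (more than the roller's own weight), along some 8 mm of travel; after that it is free.
- stand: Knock-out stand, bolted to the bench: a dark steel plate 130 mm (x) by 100 mm (y), 12 mm thick, with four bolt heads (to 7 mm above the plate) near its corners, and a round steel drift standing upright in its middle: 22 mm diameter, 66 mm tall above the plate (top 78 mm above the bench), top rim chamfered 1.5 mm. Origin: centre of the plate's underside, on the bench.
- drift_foot (a point): Point on the drift's axis at the plate's top face, 12 mm above the bench; z up, axes as the stand's. When the roller stands on the plate over the drift, the bearing rests on the drift's top, with its underside 6 mm above the roller's top end.
- tray: Open grey steel tray for worn bearings, 120 mm (x) by 150 mm (y) outside, walls 3 mm thick and 24 mm high, floor 3 mm thick, fixed. Origin: centre of its underside, on the bench.
- tray_free (a point): Middle of the free part of the tray's floor (on the floor's top face, 32 mm from the tray's centre towards the tray's own -y end).
- old_bearing: A larger worn bearing already lying in the tray, in its +y half: 47 mm diameter, 14 mm thick. Origin: centre of its underside. It may be nudged.
- bare_roller: The other roller, of the same shape and size, standing upright with both bearing seats empty (you can see down its bore). Origin: centre of its lower end. Leave it.
- axle: Steel roller axle lying on the bench, 20 mm diameter, 110 mm long along its x, with a thin cross pin. Origin: below its middle, on the bench. Leave it.
- carton: Small cardboard carton, 42 x 42 x 16 mm, lying on the bench. Origin: centre of its underside. Leave it.
- mallet: Soft-faced mallet lying on the bench, 260 mm long along its x (head at +x, 100 mm across), 34 mm high. Origin: on the bench, 140 mm from the handle's end. Leave it.
- can_a: Plain silver aerosol can, 52 mm diameter, 196 mm tall, upright. Origin: centre of its underside. Leave it.
- can_b: Plain silver aerosol can, as can_a. Leave it.
- sprayer: White trigger spray bottle, 70 mm diameter, 220 mm tall, upright. Origin: centre of its underside. Leave it.
Things that resemble listed ones, but are neither listed nor needed, are in the scene too. Leave any blue or purple look-alike of the bearing alone.

How it is judged:
By the outcome, as a careful person would: the job done as asked, in the order asked, and still so for the second after the job is handed in, with the robot touching nothing.
It also fails if it takes over 58 s, if anything falls off the work surface, if the arm or the gripper's body presses on something with over 40 N, if the wrist force passes 120 N, or if a joint passes its speed limit or range.

ROBOT

A 7-joint arm with a two-finger parallel gripper is mounted at the origin on the work surface. World frame = base frame: x ahead of the robot, y to its left, z up, the work surface at z = 0. Lengths are in m, angles in rad, forces in N, time in s.
With the tool pointing down it reaches from about 0.4 to 0.85 m from the base axis. Payload 10.4 kg.
Tool frame: the origin (TCP) lies at the very end of the fingers, on their centre line; the grasp point (between the pads) lies 19 mm behind it; z points along the fingers, y is the direction in which the jaws open and shut (so a half turn about z gives the same grasp; the last joint's range is limited). The gripper opens to 87 mm and grips with 3 to 60 N. Pads are 19 mm wide; open, the fingers measure 117 mm over their backs; the gripper's body (75 mm by 190 mm) begins 51 mm behind the grasp point.
Start: joints at [-1.154, 0.332, -0.065, 1.46, 0.022, 1.35, -0.088], TCP at [0.266, 0.566, 0.191] pointing down, gripper open.
Joint ranges: [-2.6, 2.6], [-0.5, 2.12], [-1.47, 1.34], [0.16, 2.42], [-1.27, 4.41], [0.06, 2.06], [-2.6, 2.6]. Speed limits (rad/s): [2.22, 2.22, 2.79, 2.79, 3.14, 3.14, 3.14].

INTERFACE

Orientations are given as [roll, pitch, yaw] about the fixed x, y, z axes, in that order (R = Rz(yaw) Ry(pitch) Rx(roll)).
In Python, from plant import readout, read_camera, robot gives the robot as it stands.
- The arm moves only by the tool apply_moves, never from a script. Its argument "motion" is a list of rows, each an object of numbers: "claw": the finger opening in m, from 0 to 0.087; "x", "y", "z": the shift along the tool's x, y, z in m; "turn": the turn about the tool's z in degrees. In form: [{"claw": .., "x": .., "y": .., "z": .., "turn": ..}, ...]. A call has 1 to 12 rows; each row is the pose to reach, as a shift and turn from the pose commanded when the call began, along the tool's axes at that moment; what a row does not reach only later rows make up. A row lasts 1/8 s, in which the tool goes at most 62.5 mm and 10.7 degrees, less where a joint would pass 70% of its speed; a pose out of reach is approached as far as the arm can. A call with a gripper value outside its range is refused whole. The fingers move at their own pace and stop on an object; "grip_force" is the grip in N (left out, the last holds). Time passes only in rows, so rows that repeat a pose let the fingers close. It gives the time, the measured TCP pose, the force and the opening at its end, in the units of the state.
- readout.state(): the state, without advancing time (a new reading comes with each control period).
- read_camera(name): name is "scene" or "top"; returns a dict with "pixels" (384x512x3 uint8, red, green, blue), "z_map" (384x512 float32, m along the optical axis (not along the pixel's ray), 0 where there is no reading), "mtx" (3x3 intrinsics, pixels), "R" (3x3) and "t" (3): a world point X has camera coordinates R X + t. Camera axes: x right, y down, z forward; pixel columns grow to the right and rows downward; lengths in m; the calibration is good to about 2 mm. A picture is of the moment at which its call begins.
- robot.hand_in(): hands the job in, once; it reports no verdict.
The state is a dict: "t": time; "qpos": joint angles; "joint_vel": joint speeds; "tau": joint torques, N m; "position": TCP position; "ee_rot": TCP orientation; "force": force on the tool from outside, world axes, zero at the start; "moment": the same for the moment, N m; "grip_width": opening from 0.0 (shut) to 1.0 (fully open).
Only numpy, scipy, OpenCV 4.12 (cv2) and the standard library are available. Lean on these libraries where they do the work, as an engineer would, in place of code of your own. Each camera call takes 0.05 s, during which the arm holds its last target.

## Working session

There is one attempt and no reset: what is moved stays moved. The work goes in short steps, Python scripts to look and compute and a tool call to move; the robot and the scene stay as the last step left them, time stands still between calls to the robot, and variables do not carry over. Pictures are saved under pics/ and viewed, and the job is handed in when it is done.

Besides the shell and the picture viewer there is one more tool, called after ">>>" by a JSON object that holds its "op" and its "data". apply_moves: Moves the arm, as the interface text tells. Its arguments: {"type":"object","properties":{"motion":{"type":"array"},"grip_force":{"type":"number"}},"required":["motion"]}

```bash
ls; mkdir -p pics; cat > h.py <<'E'
import numpy as np, cv2
from plant import readout, read_camera, robot
def snap(n):
    c=read_camera(n); np.savez(f'{n}.npz',**c); return c
def load(n): return dict(np.load(f'{n}.npz'))
def world(c,u,v,d=None):
    if d is None: d=c['z_map'][int(round(v)),int(round(u))]
    p=np.linalg.inv(c['mtx'])@np.array([u,v,1.0])*d
    return c['R'].T@(p-c['t'])
def cloud(c):
    h,w=c['z_map'].shape; u,v=np.meshgrid(np.arange(w),np.arange(h)); d=c['z_map']
    K=c['mtx']; P=np.stack([(u-K[0,2])*d/K[0,0],(v-K[1,2])*d/K[1,1],d],-1)
    return (P-c['t'])@c['R']
def atz(c,u,v,z):
    r=c['R'].T@(np.linalg.inv(c['mtx'])@np.array([u,v,1.0])); o=-c['R'].T@c['t']
    return o+r*(z-o[2])/r[2]
def pix(c,X):
    p=c['mtx']@(c['R']@np.asarray(X)+c['t']); return p[:2]/p[2]
def save(img,n,s=1):
    img=cv2.resize(img,None,fx=s,fy=s,interpolation=cv2.INTER_CUBIC); cv2.imwrite(f'pics/{n}.png',img[...,::-1])
E
python3 - <<'E'
from h import *
for n in('scene','top'):
    c=snap(n); save(c['pixels'],n+'0',1.5); print(n,-c['R'].T@c['t'],c['mtx'][0,0])
print(readout.state())
E
```

```text
pics
scene [1.07535442 0.75254392 1.10921832] 394.21703723484336
top [0.45893424 0.06232659 1.30219443] 458.71276888926536
{'t': 0.1, 'qpos': array([-1.15358646,  0.33281876, -0.06470048,  1.46083747,  0.021612  ,
        1.34990525, -0.08849613]), 'joint_vel': array([ 7.42086014e-04, -1.19758507e-03,  4.00411572e-04,  5.19667405e-04,
       -8.14300536e-04, -8.72873304e-05, -6.35368991e-04]), 'tau': array([ 1.68288207e-03, -6.24541283e+01,  2.48413399e-02, -3.90719426e+01,
       -6.14064583e-02,  3.65170150e-02,  1.31943685e-05]), 'position': array([0.26595083, 0.56517182, 0.18993671]), 'ee_rot': array([-3.14032152e+00,  6.83601024e-05,  2.70180859e+00]), 'force': array([-0.75953098, -0.12977692,  0.11816946]), 'moment': array([ 0.0488466 ,  0.09899044, -0.0452591 ]), 'grip_width': 1.001782236119774}
```

View pics/scene0.png

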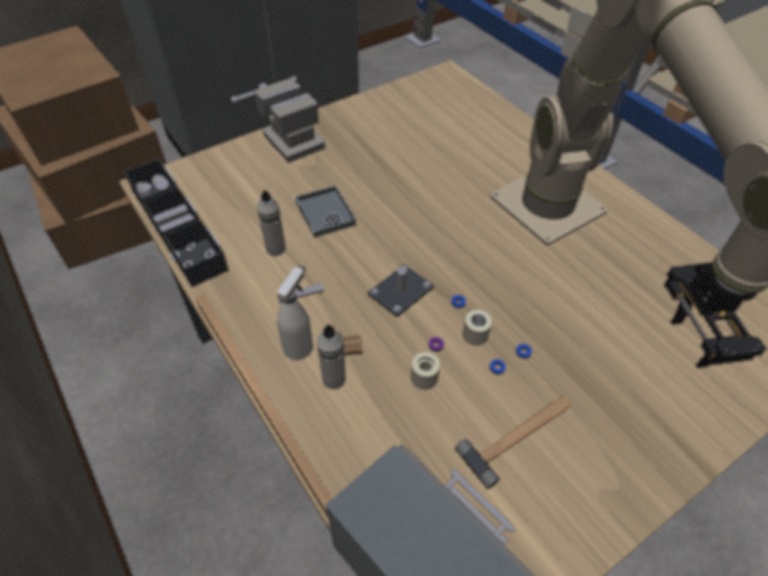

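View pics/top0.png

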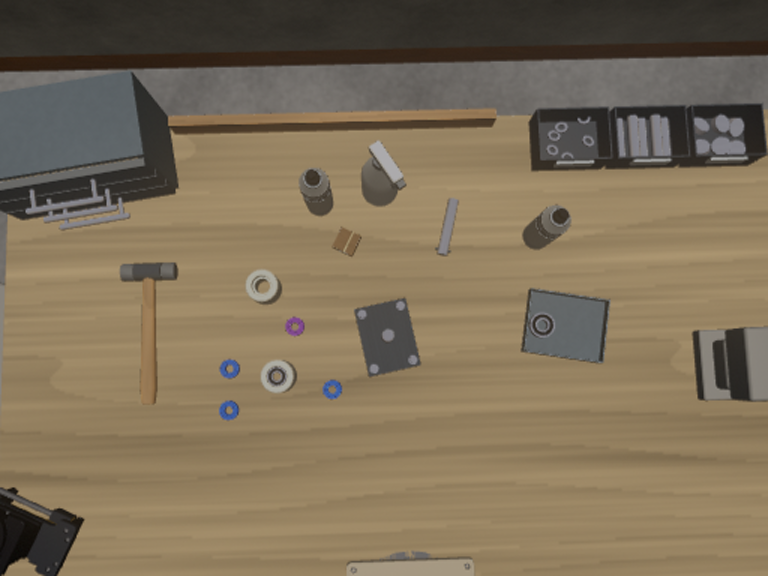

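The pictures show two cream rollers in top0, at (277,377) with a dark ring in its top and at (262,286) with an open bore. The stand is at (388,335), the tray at (565,325) and the old bearing at (542,324). Bearing look-alikes are blue at (229,369), (229,410) and (332,389), and purple at (295,326). I'll check the two rollers and the tray in close crops.

```bash
python3 - <<'E'
from h import *
c=load('top'); a=c['pixels']
x=cv2.resize(a[165:285,130:290],None,fx=5,fy=5,interpolation=cv2.INTER_CUBIC); save(x,'crop_roll')
save(a[180:255,335:420],'crop_tray',7)
s=load('scene')['pixels']; save(s[170:270,230:370],'crop_s',5)
P=cloud(c); z=P[...,2]
print(np.round(z[235:268:3,168:203:3]*1e3))
E
```

```text
[[-4.000e+00  1.000e+00 -1.000e+00 -3.000e+00  1.000e+00  6.000e+00
   1.000e+00  0.000e+00 -2.000e+00  4.000e+00  1.000e+00  3.000e+00]
 [ 3.000e+00 -2.000e+00  2.000e+00  6.000e+00  1.000e+00  3.000e+00
   2.000e+00  5.000e+00  3.000e+00  3.000e+00  5.000e+00  2.000e+00]
 [-0.000e+00 -3.000e+00 -6.000e+00  0.000e+00  6.200e+01  6.300e+01
   6.700e+01  6.100e+01  1.000e+00 -2.000e+00 -0.000e+00 -2.000e+00]
 [ 5.000e+00  2.000e+00  2.000e+00  5.800e+01  6.300e+01  5.600e+01
   6.200e+01  6.100e+01  5.700e+01  1.600e+01  6.000e+00  5.000e+00]
 [-0.000e+00  3.000e+00  5.800e+01  6.600e+01  6.000e+01  6.000e+01
   6.400e+01  6.300e+01  6.500e+01  5.500e+01  2.000e+00 -3.000e+00]
 [ 2.000e+00  3.000e+00  6.000e+01  6.100e+01  6.000e+01  7.000e+00
   2.000e+00  6.200e+01  6.200e+01  5.900e+01 -2.000e+00  1.000e+00]
 [ 3.000e+00 -4.000e+00  1.302e+03  6.400e+01  6.100e+01  4.800e+01
   6.500e+01  6.300e+01  6.000e+01  6.300e+01  6.000e+00  2.000e+00]
 [ 2.000e+00  3.000e+00  4.000e+00  6.200e+01  5.800e+01  5.900e+01
   6.500e+01  6.300e+01  6.100e+01  2.500e+01  0.000e+00  0.000e+00]
 [-3.000e+00  4.000e+00 -0.000e+00  6.400e+01  5.900e+01  6.600e+01
   6.600e+01  5.900e+01  4.300e+01 -2.000e+00 -3.000e+00 -1.000e+00]
 [ 3.000e+00 -1.000e+00  2.000e+00  1.000e+00 -2.000e+00  2.000e+00
  -1.000e+00 -4.000e+00  2.000e+00  5.000e+00 -1.000e+00 -1.000e+00]
 [ 2.000e+00 -0.000e+00 -1.000e+00  5.000e+00  4.000e+00 -3.000e+00
   4.000e+00  1.000e+00 -1.000e+00  0.000e+00  3.000e+00 -0.000e+00]]
```

View pics/crop_roll.png

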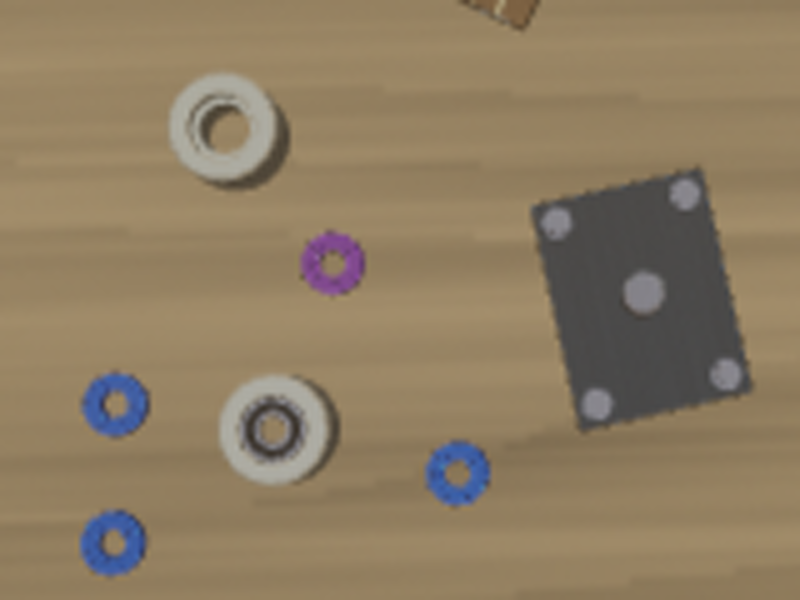

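View pics/crop_tray.png

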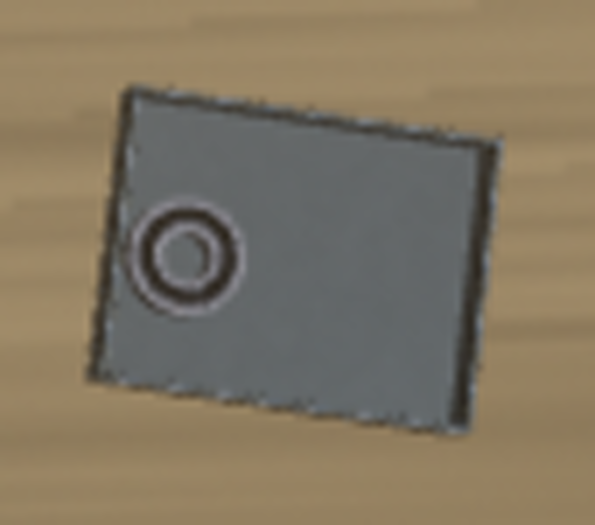

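View pics/crop_s.png

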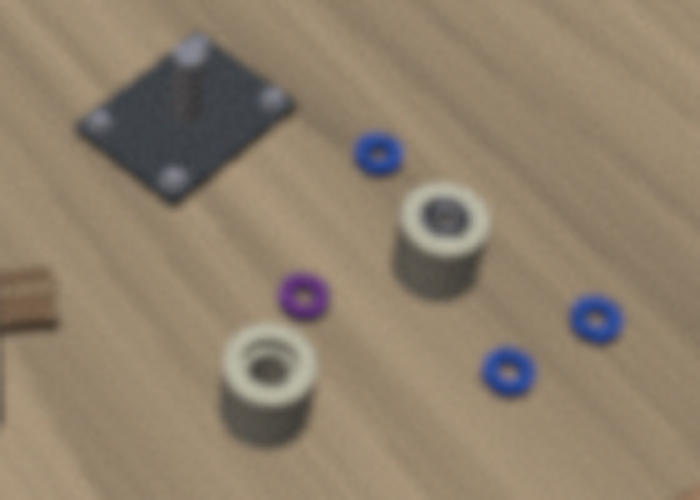

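Crop: the roller at crop (275,430), scene crop (445,218), has the metallic/black bearing flush in its top. The other, at crop (223,128), is empty. The choice is the lower one. Next I'll measure the centres.

```bash
cat > meas.py <<'E'
from h import *
def circ(c,u0,v0,r,fn,z):
    a=c['pixels'].astype(int); m=np.zeros(a.shape[:2],np.uint8)
    U,V=np.meshgrid(np.arange(512),np.arange(384))
    m[fn(a)&(np.hypot(U-u0,V-v0)<r)]=1
    cs,_=cv2.findContours(m,cv2.RETR_EXTERNAL,cv2.CHAIN_APPROX_NONE)
    k=max(cs,key=cv2.contourArea); e=cv2.fitEllipse(k)
    return e,atz(c,*e[0],z),m.sum()
E
python3 - <<'E'
from meas import *
cream=lambda a:(a.min(-1)>150)
t=load('top');s=load('scene')
for p in [(184,250),(174,190),(258,223)]: print(t['pixels'][p[1]-0,p[0]-14:p[0]+15:2].tolist())
for c,pts in((t,[(184.5,250.6,16),(174.2,190.3,16)]),(s,[(318,213,14),(283,243,14)])):
    for u,v,r in pts: print(circ(c,u,v,r,lambda a:(a.sum(-1)>430)&((a[...,0]-a[...,2])<45),.06))
# scene pixels by eye
f=lambda c,u,v,u0,v0,k,z:(atz(c,(u+.5)/k-.5+u0,(v+.5)/k-.5+v0,z)*1e3).round(1)
print('drift top',f(t,644,292,130,165,5,.078),'scene',f(s,191,49,230,170,5,.078))
print('roller',f(t,275,430,130,165,5,.06),'scene',f(s,445,218,230,170,5,.06))
print('bolts',[f(t,*p,130,165,5,.019) for p in [(556,223),(685,195),(727,374),(597,404)]])
print('boltsS',[f(s,*p,230,170,5,.019) for p in [(99,121),(173,178),(272,98)]])
print('tray',[f(t,*p,335,180,7,.024) for p in [(128,88),(500,138),(466,434),(90,380)]],'old',f(t,187,257,335,180,7,.017))
print('purple,blue',[f(t,*p,130,165,5,.0) for p in [(333,263),(116,405),(113,543),(458,473)]], 'bare',f(t,223,128,130,165,5,.06))
P=cloud(t)
for nm,(u,v) in dict(cana=(210,120),canb=(372,142),spr=(258,110),carton=(231,161)).items(): print(nm,P[v,u].round(3))
E
```

```text
[[147, 127, 95], [147, 127, 96], [171, 168, 157], [173, 171, 162], [132, 129, 133], [72, 66, 61], [127, 112, 89], [147, 127, 95], [147, 127, 95], [82, 76, 73], [128, 126, 131], [170, 169, 159], [172, 171, 162], [88, 79, 65], [143, 123, 93]]
[[156, 135, 102], [156, 135, 102], [171, 169, 156], [172, 171, 159], [151, 147, 135], [91, 84, 70], [118, 102, 78], [154, 134, 100], [154, 134, 101], [154, 134, 100], [170, 167, 155], [172, 170, 160], [165, 159, 144], [84, 75, 59], [150, 130, 97]]
[[76, 74, 73], [75, 74, 73], [75, 74, 73], [75, 74, 73], [75, 73, 73], [86, 84, 82], [131, 129, 135], [132, 130, 137], [133, 131, 138], [119, 116, 117], [74, 74, 72], [76, 74, 73], [75, 75, 75], [75, 74, 74], [75, 73, 72]]
(((184.0, 250.43792724609375), (20.44397735595703, 21.14368438720703), 0.0), array([0.45393382, 0.23198798, 0.06      ]), np.uint64(214))
(((173.8458251953125, 189.58197021484375), (19.802284240722656, 20.645538330078125), 74.77301788330078), array([0.61913109, 0.25771809, 0.06      ]), np.uint64(249))
(((318.8517150878906, 212.73695373535156), (13.93685245513916, 17.218936920166016), 
[... 305 characters left out ...]
er [453.5 230.4  60. ] scene [454.  229.5  60. ]
bolts [array([563.9,  77.4,  19. ]), array([577.6,   4.6,  19. ]), array([476.9, -15.6,  19. ]), array([462.4,  57.2,  19. ])]
boltsS [array([580.1,   4.3,  19. ]), array([565.7,  76.1,  19. ]), array([464.1,  55.9,  19. ])]
tray [array([ 602.8, -239.1,   24. ]), array([ 578.4, -388. ,   24. ]), array([ 460.7, -366.3,   24. ]), array([ 486.3, -217.6,   24. ])] old [ 534.6 -260.8   17. ]
purple,blue [array([546.2, 204.6,   0. ]), array([469.7, 327.5,   0. ]), array([393.2, 329.5,   0. ]), array([426.2, 136.3,   0. ])] bare [617.4 256.8  60. ]
cana [0.775 0.146 0.188]
canb [ 0.708 -0.254  0.19 ]
spr [0.788 0.027 0.22 ]
carton [0.702 0.102 0.02 ]
```

```bash
cat >> h.py <<'E'
from scipy.spatial.transform import Rotation as Ro
def shift(target,jaw=None):
    s=readout.state(); R=Ro.from_euler('xyz',s['ee_rot']).as_matrix()
    d=R.T@(np.asarray(target)-s['position'])
    a=np.degrees(np.arctan2(R[1,1],R[0,1]))
    print('t',s['t'],'pos',s['position'].round(4),'jaw',a.round(2),'tilt',R[:,2].round(4),'shift mm',(d*1e3).round(1),'turn',None if jaw is None else ((a-jaw+90)%180-90).round(1),'F',s['force'].round(1),'g',s['grip_width'])
E
python3 -c "
from h import *
shift([.4535,.2305,.15],-9.3)"
```

```text
t 0.1 pos [0.266  0.5652 0.1899] jaw 64.8 tilt [-5.0e-04 -1.2e-03 -1.0e+00] shift mm [-312.2 -222.9   40.2] turn 74.1 F [-0.8 -0.1  0.1] g 1.001782236119774
```

>>> {"op": "apply_moves", "data": {"motion": [{"claw": 0.087,"x": -0.039,"y": -0.028,"z": 0,"turn": 9},{"claw": 0.087,"x": -0.078,"y": -0.056,"z": 0,"turn": 18},{"claw": 0.087,"x": -0.117,"y": -0.084,"z": 0,"turn": 28},{"claw": 0.087,"x": -0.156,"y": -0.112,"z": 0.01,"turn": 37},{"claw": 0.087,"x": -0.195,"y": -0.14,"z": 0.02,"turn": 46},{"claw": 0.087,"x": -0.234,"y": -0.168,"z": 0.03,"turn": 56},{"claw": 0.087,"x": -0.273,"y": -0.195,"z": 0.04,"turn": 65},{"claw": 0.087,"x": -0.312,"y": -0.223,"z": 0.04,"turn": 74},{"claw": 0.087,"x": -0.312,"y": -0.223,"z": 0.04,"turn": 74},{"claw": 0.087,"x": -0.312,"y": -0.223,"z": 0.04,"turn": 74},{"claw": 0.087,"x": -0.312,"y": -0.223,"z": 0.04,"turn": 74}]}}

```text
t: 1.48
position: [0.4527, 0.2322, 0.1505]
ee_rot: [-3.141, -0.0, 1.413]
force: [0.2, -0.6, 0.0]
grip_width: 0.999
```

```bash
python3 -c "
from h import *
shift([.4535,.2305,.022],-9.3)
for n in('scene','top'):
    c=snap(n); save(c['pixels'][150:300,80:360] if n=='top' else c['pixels'][120:330,150:450],n+'1',2.6)
"
```

```text
t 1.475 pos [0.4527 0.2322 0.1505] jaw -9.03 tilt [-3.e-04  2.e-04 -1.e+00] shift mm [ -1.6   1.1 128.5] turn 0.3 F [ 0.2 -0.6  0. ] g 0.9988812048745698
```

View pics/scene1.png

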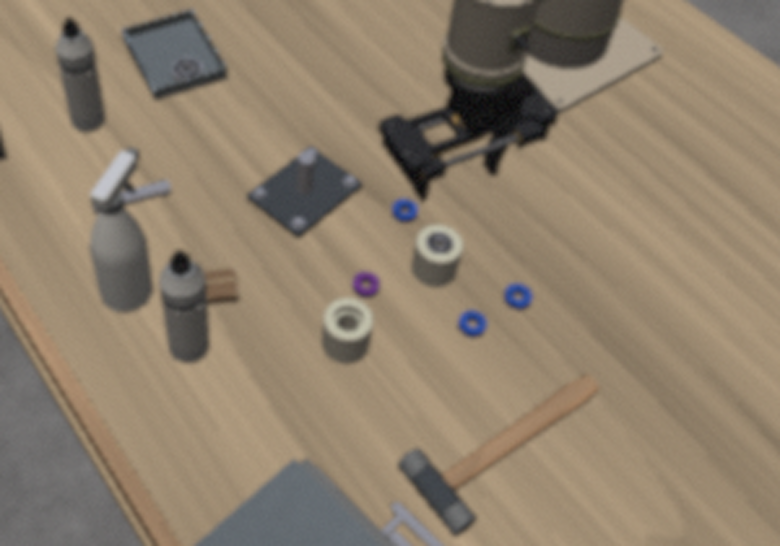

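View pics/top1.png

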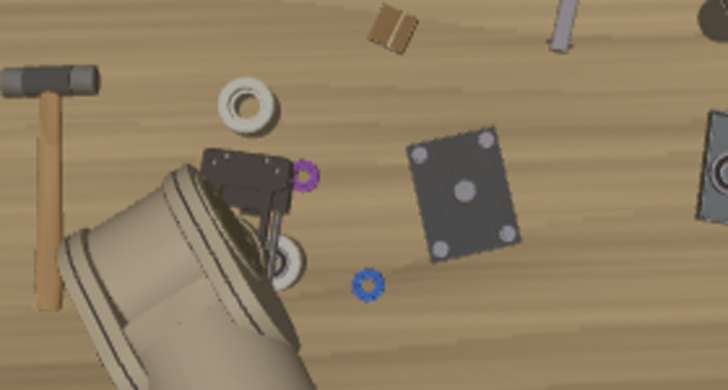

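In scene1 the open fingers' tips are at (425,192) and (490,168), above the roller top at (438,240). I'll check that midpoint against the projection of the TCP.

```bash
python3 -c "
from h import *
c=load('scene'); R=Ro.from_euler('xyz',[-3.141,0,1.413]).as_matrix(); p=np.array([.4527,.2322,.1505])
f=lambda q:((pix(c,q)-[150,120]+.5)*2.6-.5).round(1)
print(f(p),[f(p+R[:,1]*k) for k in(-.0435,.0435,-.0585,.0585)])
save(c['pixels'][150:230,270:390],'tips',6)
f=lambda q:((pix(c,q)-[270,150]+.5)*6-.5).round(1)
print(f(p),[f(p+R[:,1]*k) for k in(-.0435,.0435,-.0585,.0585)])
"
```

```text
[451.5 199.4] [array([482.1, 187.8]), array([420.3, 211.2]), array([492.5, 183.8]), array([409.4, 215.3])]
[322.5 280.7] [array([393.1, 254. ]), array([250.5, 308. ]), array([417.1, 244.8]), array([225.3, 317.5])]
```

View pics/tips.png

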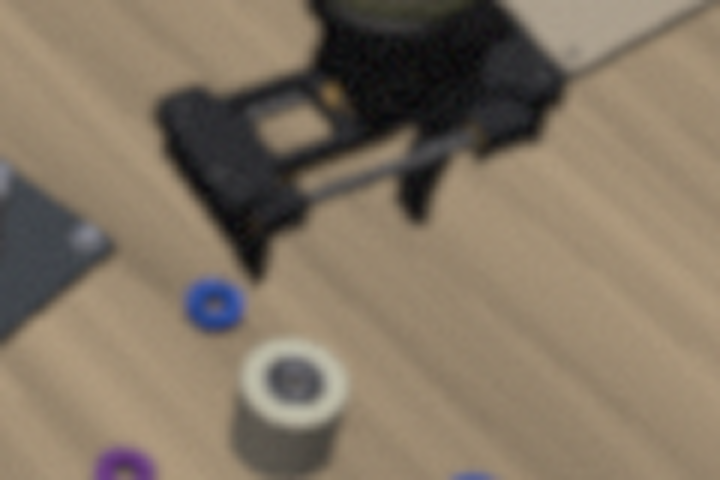

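```bash
python3 -c "
from h import *
c=load('scene'); P=cloud(c); z=P[...,2]
for (u,v) in [(312,195),(313,196),(312,193),(311,191),(338,186),(339,185),(338,183),(337,180)]: print(u,v,P[v,u].round(3),c['pixels'][v,u])
m=np.zeros(z.shape,bool); m[150:200,290:370]=1; m&=(c['pixels'].max(-1)<60)&(z>.05)&(z<.6)&(np.hypot(P[...,0]-.45,P[...,1]-.23)<.15)
q=P[m]; q=q[np.argsort(q[:,2])]; print(q[:25:2].round(3))
print(readout.state()['position'])
"
```

```text
312 195 [0.507 0.234 0.196] [45 40 34]
313 196 [0.502 0.234 0.188] [93 83 67]
312 193 [0.506 0.231 0.202] [20 20 16]
311 191 [0.538 0.256 0.257] [22 17 21]
338 186 [0.412 0.246 0.187] [80 71 60]
339 185 [0.411 0.248 0.193] [34 30 28]
338 183 [0.413 0.243 0.199] [23 22 22]
337 180 [0.408 0.234 0.202] [38 35 31]
[[0.411 0.244 0.19 ]
 [0.505 0.223 0.193]
 [0.408 0.249 0.193]
 [0.504 0.226 0.195]
 [0.41  0.246 0.196]
 [0.507 0.234 0.196]
 [0.508 0.23  0.198]
 [0.41  0.249 0.199]
 [0.412 0.246 0.202]
 [0.506 0.231 0.202]
 [0.507 0.227 0.203]
 [0.41  0.24  0.204]
 [0.505 0.235 0.205]]
[0.45293577 0.23194257 0.15058888]
```

```bash
python3 -c "
from h import *
from scipy.optimize import least_squares
c=load('scene'); R=Ro.from_euler('xyz',[-3.141,0,1.413]).as_matrix(); p=np.array([.4529,.2320,.1506])
a=np.array([312.6,196.6]);b=np.array([338.7,186.6])
for k in(.0435,.05,.0585):
  f=lambda d:np.r_[pix(c,p+d+R[:,1]*k)-a,pix(c,p+d-R[:,1]*k)-b]
  g=lambda d:f(np.r_[0,0,d])
  s=least_squares(f,np.zeros(3)); s1=least_squares(g,[0.]); print(k,s.x.round(4),s.fun.round(2),s1.x.round(4),s1.fun.round(2))
P=cloud(c); print(P[208:216:2,311:327:2,2].round(3)); print(P[203,290:300].round(3))
"
```

```text
0.0435 [0.0462 0.0438 0.0981] [-0.03 -0.08  0.03  0.09] [0.0251] [-0.38 -0.82 -2.35  0.13]
0.05 [-0.0399 -0.0274 -0.0305] [-0.03 -0.08  0.03  0.09] [0.0249] [-2.23 -0.08 -0.6  -0.49]
0.0585 [-0.1525 -0.1205 -0.1987] [-0.03 -0.08  0.03  0.09] [0.0245] [-4.66  0.9   1.68 -1.27]
[[-0.001  0.061  0.063  0.058  0.059  0.063  0.061  0.   ]
 [ 0.06   0.063  0.061  0.065  0.058  0.064  0.06   0.059]
 [ 0.062  0.063  0.058  0.062  0.06   0.059  0.062  0.061]
 [ 0.06   0.062  0.061  0.059  0.04   0.057  0.057  0.061]]
[[ 0.476  0.109  0.003]
 [ 0.473  0.111  0.003]
 [ 0.468  0.111 -0.001]
 [ 0.468  0.116  0.005]
 [ 0.465  0.118  0.004]
 [ 0.461  0.119  0.002]
 [ 0.455  0.118 -0.002]
 [ 0.454  0.122  0.001]
 [ 0.45   0.123 -0.001]
 [ 0.449  0.127  0.003]]
```

The reported TCP and the visible fingertips disagree: the tips look about 25–38 mm higher than reported. I'll go down partway and check again before relying on z.

>>> {"op": "apply_moves", "data": {"motion": [{"claw": 0.087,"x": -0.0015,"y": 0.001,"z": 0.03,"turn": 0},{"claw": 0.087,"x": -0.0015,"y": 0.001,"z": 0.06,"turn": 0},{"claw": 0.087,"x": -0.0015,"y": 0.001,"z": 0.08,"turn": 0},{"claw": 0.087,"x": -0.0015,"y": 0.001,"z": 0.08,"turn": 0},{"claw": 0.087,"x": -0.0015,"y": 0.001,"z": 0.08,"turn": 0}]}}

```text
t: 2.2
position: [0.4546, 0.2298, 0.0715]
ee_rot: [3.141, -0.001, 1.411]
force: [0.9, -0.2, 0.6]
grip_width: 1.001
```

```bash
python3 -c "
from h import *
shift([.4535,.2305,.022],-9.3)
c=snap('scene'); save(c['pixels'][165:245,270:390],'tips2',6)
P=cloud(c); z=P[...,2]
m=(c['pixels'].max(-1)<60)&(z>.02)&(z<.6)&(np.hypot(P[...,0]-.45,P[...,1]-.23)<.12)
q=P[m]; q=q[np.argsort(q[:,2])]; print(q[:25:2].round(3))
s=readout.state(); R=Ro.from_euler('xyz',s['ee_rot']).as_matrix(); p=s['position']
f=lambda q:((pix(c,q)-[270,165]+.5)*6-.5).round(1)
print(f(p),[f(p+R[:,1]*k) for k in(-.0435,.0435,-.0585,.0585)])
"
```

```text
t 2.2 pos [0.4546 0.2298 0.0715] jaw -9.16 tilt [ 9.e-04  7.e-04 -1.e+00] shift mm [ 0.4 -1.2 49.5] turn 0.1 F [ 0.9 -0.2  0.6] g 1.0012217511149881
[[0.411 0.235 0.111]
 [0.413 0.241 0.114]
 [0.413 0.235 0.118]
 [0.411 0.243 0.12 ]
 [0.507 0.228 0.12 ]
 [0.415 0.242 0.121]
 [0.413 0.239 0.122]
 [0.411 0.247 0.124]
 [0.411 0.242 0.124]
 [0.508 0.229 0.127]
 [0.412 0.237 0.13 ]
 [0.507 0.232 0.13 ]
 [0.412 0.246 0.133]]
[296.4 280. ] [array([364. , 253.9]), array([227.5, 306.6]), array([387., 245.]), array([203.4, 315.9])]
```

View pics/tips2.png

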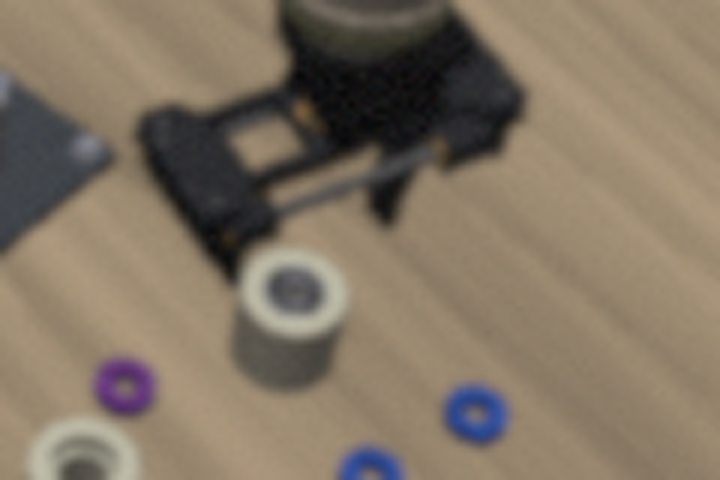

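In tips2 the fingers straddle the roller at (292,290), with visible tips at (232,285) and (388,225). There's no contact force. I'll go down to the reported z of 0.022 and close gently; the width reading will show whether the pads have the roller.

>>> {"op": "apply_moves", "data": {"motion": [{"claw": 0.087,"x": 0,"y": -0.001,"z": 0.015,"turn": 0},{"claw": 0.087,"x": 0,"y": -0.001,"z": 0.03,"turn": 0},{"claw": 0.087,"x": 0,"y": -0.001,"z": 0.042,"turn": 0},{"claw": 0.087,"x": 0,"y": -0.001,"z": 0.05,"turn": 0},{"claw": 0.087,"x": 0,"y": -0.001,"z": 0.05,"turn": 0},{"claw": 0.087,"x": 0,"y": -0.001,"z": 0.05,"turn": 0}]}}

```text
t: 3.0
position: [0.4535, 0.2296, 0.021]
ee_rot: [3.141, -0.0, 1.41]
force: [-0.8, 1.5, -0.2]
grip_width: 1.0
```

```bash
python3 -c "
from h import *
shift([.4535,.2305,.022],-9.3)
c=snap('scene'); save(c['pixels'][165:245,270:390],'tips3',6)
"
```

```text
t 3.0 pos [0.4535 0.2296 0.021 ] jaw -9.21 tilt [ 4.e-04  4.e-04 -1.e+00] shift mm [ 0.9 -0.2 -1. ] turn 0.1 F [-0.8  1.5 -0.2] g 1.0000599183053733
```

View pics/tips3.png

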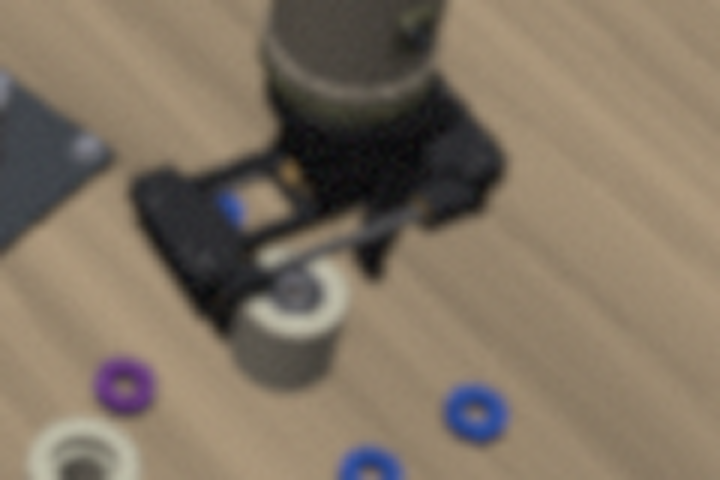

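>>> {"op": "apply_moves", "data": {"motion": [{"claw": 0.05,"x": 0,"y": 0,"z": 0,"turn": 0},{"claw": 0.05,"x": 0,"y": 0,"z": 0,"turn": 0},{"claw": 0.05,"x": 0,"y": 0,"z": 0,"turn": 0},{"claw": 0.05,"x": 0,"y": 0,"z": 0,"turn": 0},{"claw": 0.05,"x": 0,"y": 0,"z": 0,"turn": 0},{"claw": 0.05,"x": 0,"y": 0,"z": 0,"turn": 0}], "grip_force": 20}}

```text
t: 3.8
position: [0.4531, 0.2296, 0.0207]
ee_rot: [-3.141, -0.0, 1.41]
force: [-1.6, 0.4, 1.8]
grip_width: 0.671
```

```bash
python3 -c "
from h import *
shift([.4535,.2305,.022],-9.3)
c=snap('scene'); save(c['pixels'][165:245,270:390],'tips4',6)
P=cloud(c); z=P[...,2]
m=(c['pixels'].max(-1)<60)&(z>.01)&(z<.6)&(np.hypot(P[...,0]-.45,P[...,1]-.23)<.12)
q=P[m]; q=q[np.argsort(q[:,2])]; print(q[:25:2].round(3))
"
```

```text
t 3.8 pos [0.4531 0.2296 0.0207] jaw -9.19 tilt [-1.e-04  1.e-04 -1.e+00] shift mm [ 1.   0.2 -1.3] turn 0.1 F [-1.6  0.4  1.8] g 0.6713579841492264
[[0.491 0.224 0.061]
 [0.491 0.235 0.062]
 [0.492 0.231 0.063]
 [0.49  0.233 0.065]
 [0.492 0.229 0.067]
 [0.423 0.229 0.071]
 [0.492 0.223 0.071]
 [0.424 0.235 0.072]
 [0.428 0.244 0.074]
 [0.491 0.222 0.075]
 [0.492 0.228 0.076]
 [0.422 0.241 0.078]
 [0.424 0.237 0.08 ]]
```

View pics/tips4.png

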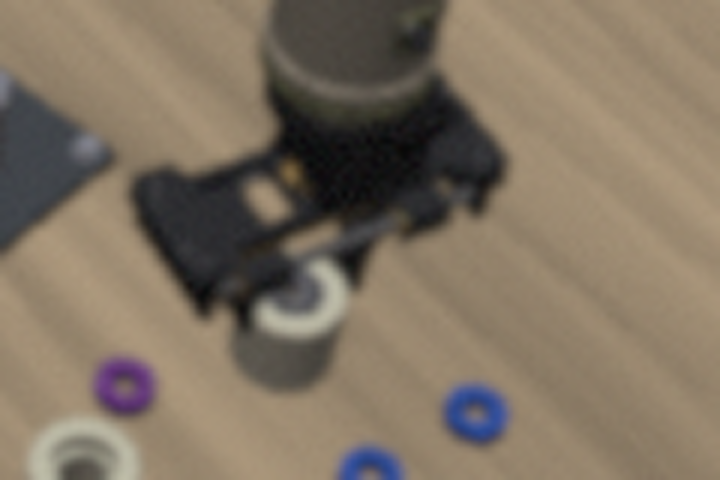

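```bash
python3 -c "
from h import *
c=load('scene'); a=c['pixels'][195:240,295:345].astype(float); a=np.clip((a/255)**.5*255,0,255).astype(np.uint8); save(a,'g4',14)
s=readout.state(); R=Ro.from_euler('xyz',s['ee_rot']).as_matrix(); p=s['position']
f=lambda q:((pix(c,q)-[295,195]+.5)*14-.5).round(0)
for z in(0,.019,.04):
  for k in(-.03,.03): print(z,k,[f(p+R[:,1]*k+R[:,0]*j+[0,0,z]) for j in(-.0095,.0095)])
c=snap('top'); save(c['pixels'][200:300,130:250],'top4',6)
"
```

```text
0 -0.03 [array([404., 286.]), array([445., 344.])]
0 0.03 [array([191., 370.]), array([231., 428.])]
0.019 -0.03 [array([415., 240.]), array([456., 297.])]
0.019 0.03 [array([200., 323.]), array([240., 382.])]
0.04 -0.03 [array([428., 187.]), array([470., 245.])]
0.04 0.03 [array([210., 271.]), array([251., 330.])]
```

View pics/g4.png

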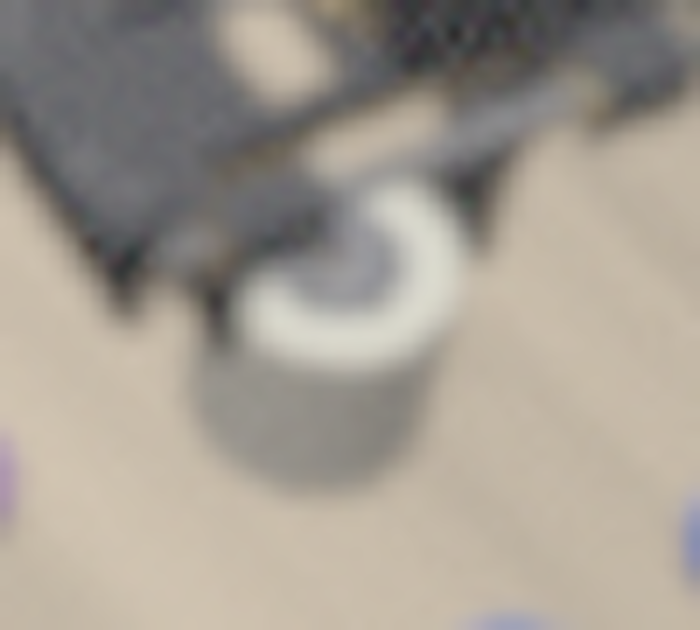

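View pics/top4.png

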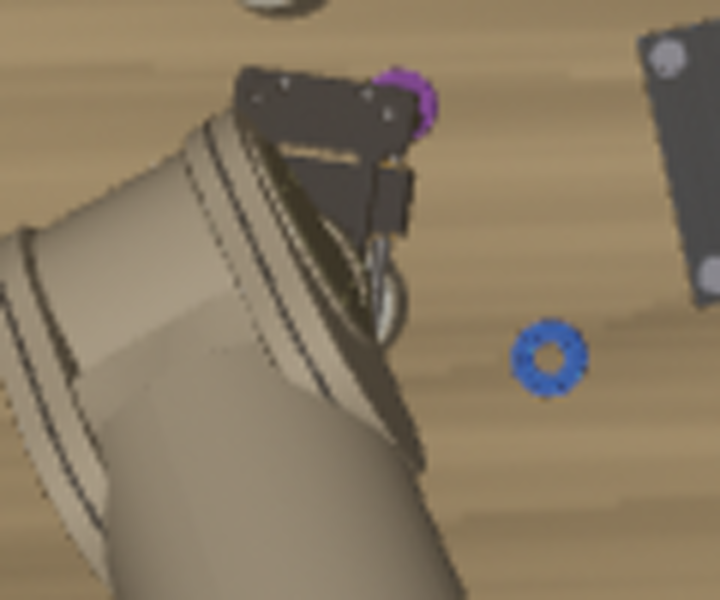

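In g4 the fingers overlap the roller's upper side, with the left finger ending at about (220,345), roughly 20 mm down from the roller's top. Width is 58.4 mm, so it's held. I'll grip harder and lift a little to test.

>>> {"op": "apply_moves", "data": {"motion": [{"claw": 0.05,"x": 0,"y": 0,"z": 0,"turn": 0},{"claw": 0.05,"x": 0,"y": 0,"z": 0,"turn": 0},{"claw": 0.05,"x": 0,"y": 0,"z": -0.006,"turn": 0},{"claw": 0.05,"x": 0,"y": 0,"z": -0.012,"turn": 0},{"claw": 0.05,"x": 0,"y": 0,"z": -0.012,"turn": 0},{"claw": 0.05,"x": 0,"y": 0,"z": -0.012,"turn": 0}], "grip_force": 55}}

```text
t: 4.65
position: [0.4531, 0.2294, 0.0326]
ee_rot: [-3.142, -0.0, 1.41]
force: [0.4, -0.3, -2.4]
grip_width: 0.664
```

```bash
python3 -c "
from h import *
shift([.5208,.0308,.13],-9.3)
c=snap('scene'); a=c['pixels'][185:235,295:345].astype(float); a=np.clip((a/255)**.5*255,0,255).astype(np.uint8); save(a,'g5',12)
"
```

```text
t 4.65 pos [0.4531 0.2294 0.0326] jaw -9.2 tilt [-0.e+00  1.e-04 -1.e+00] shift mm [-185.2   98.5  -97.4] turn 0.1 F [ 0.4 -0.3 -2.4] g 0.6642224002741982
```

View pics/g5.png

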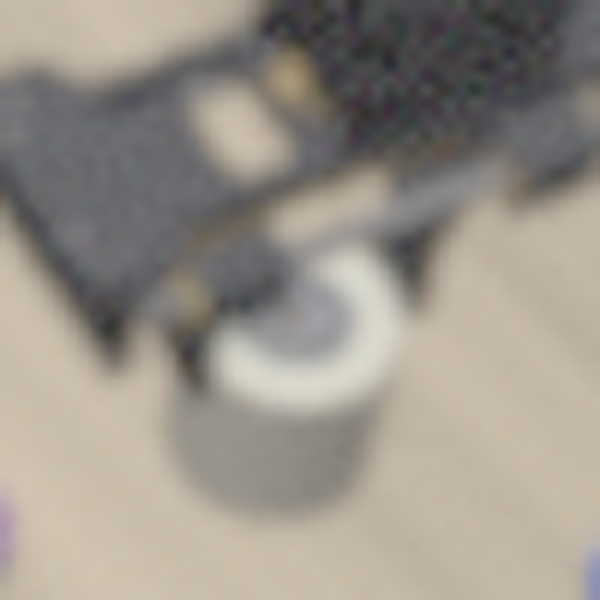

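Lift confirmed: −2.4 N, which matches the weight of roller and bearing. Next I raise it and carry it over the drift.

>>> {"op": "apply_moves", "data": {"motion": [{"claw": 0.05,"x": 0,"y": 0,"z": -0.03,"turn": 0},{"claw": 0.05,"x": 0,"y": 0,"z": -0.06,"turn": 0},{"claw": 0.05,"x": -0.015,"y": 0.008,"z": -0.092,"turn": 0},{"claw": 0.05,"x": -0.05,"y": 0.027,"z": -0.092,"turn": 0},{"claw": 0.05,"x": -0.09,"y": 0.048,"z": -0.092,"turn": 0},{"claw": 0.05,"x": -0.13,"y": 0.069,"z": -0.092,"turn": 0},{"claw": 0.05,"x": -0.165,"y": 0.088,"z": -0.092,"turn": 0},{"claw": 0.05,"x": -0.186,"y": 0.0985,"z": -0.092,"turn": 0},{"claw": 0.05,"x": -0.186,"y": 0.0985,"z": -0.092,"turn": 0},{"claw": 0.05,"x": -0.186,"y": 0.0985,"z": -0.092,"turn": 0},{"claw": 0.05,"x": -0.186,"y": 0.0985,"z": -0.092,"turn": 0}]}}

```text
t: 6.08
position: [0.5205, 0.0313, 0.1245]
ee_rot: [-3.141, -0.0, 1.412]
force: [0.8, 0.9, -2.3]
grip_width: 0.66
```

```bash
python3 -c "
from h import *
shift([.5208,.0308,.13],-9.3)
c=snap('scene'); a=c['pixels'][165:235,230:330].astype(float); a=np.clip((a/255)**.6*255,0,255).astype(np.uint8); save(a,'g6',8)
f=lambda q:((pix(c,q)-[230,165]+.5)*8-.5).round(0)
for n,z in(('rtop',.163),('rbot',.103),('drift',.078),('foot',.012)): print(n,f([.5208,.0308,z]))
c=snap('top'); save(c['pixels'][170:270,200:320],'top6',6)
f=lambda q:((pix(c,q)-[200,170]+.5)*6-.5).round(0)
print(f([.5208,.0308,.163]))
"
```

```text
t 6.075 pos [0.5205 0.0313 0.1245] jaw -9.1 tilt [-2.e-04  4.e-04 -1.e+00] shift mm [-0.5  0.4 -5.5] turn 0.2 F [ 0.8  0.9 -2.3] g 0.6596595549539463
rtop [312.  -7.]
rbot [307.  90.]
drift [305. 128.]
foot [301. 225.]
[358. 310.]
```

View pics/g6.png

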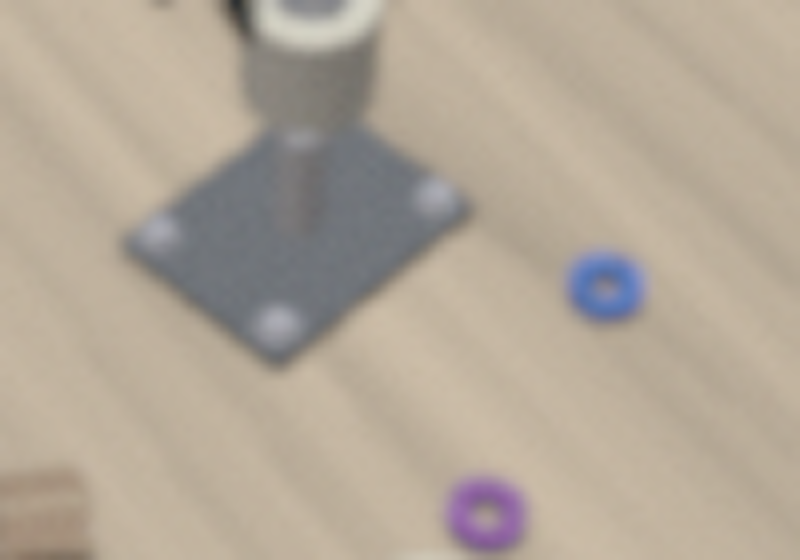

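View pics/top6.png

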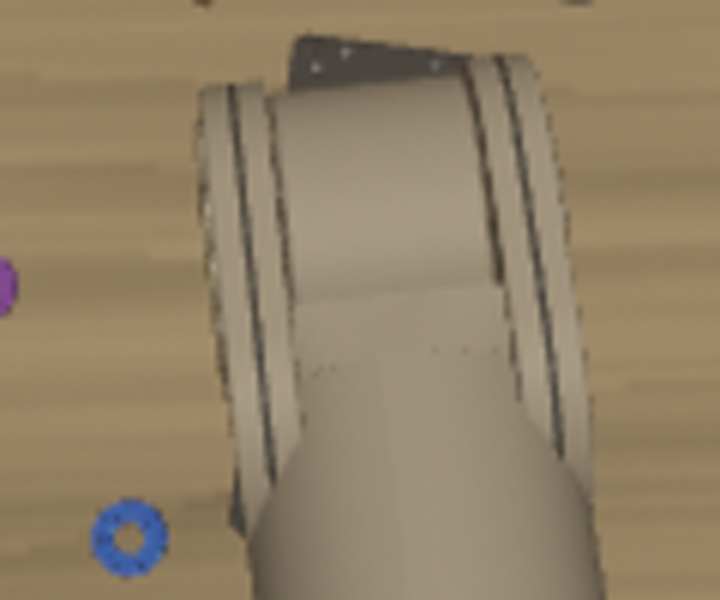

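```bash
python3 -c "
from h import *
c=load('scene'); a=c['pixels'][150:200,242:292].astype(float); a=np.clip((a/255)**.6*255,0,255).astype(np.uint8); a=cv2.resize(a,None,fx=12,fy=12,interpolation=cv2.INTER_CUBIC)
def dr(cx,cy,z,r,col):
    th=np.linspace(0,2*np.pi,120)
    q=np.array([((pix(c,[cx+r*np.cos(t),cy+r*np.sin(t),z])-[242,150]+.5)*12-.5) for t in th]).round().astype(int)
    cv2.polylines(a,[q],True,col,1)
dr(.5203,.0322,.163,.03,(255,0,0)); dr(.5203,.0322,.103,.03,(255,0,0))
dr(.5208,.0308,.078,.011,(0,0,255)); dr(.5208,.0308,.012,.011,(0,0,255))
save(a,'ov6')
"
```

```text
(no output)
```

View pics/ov6.png

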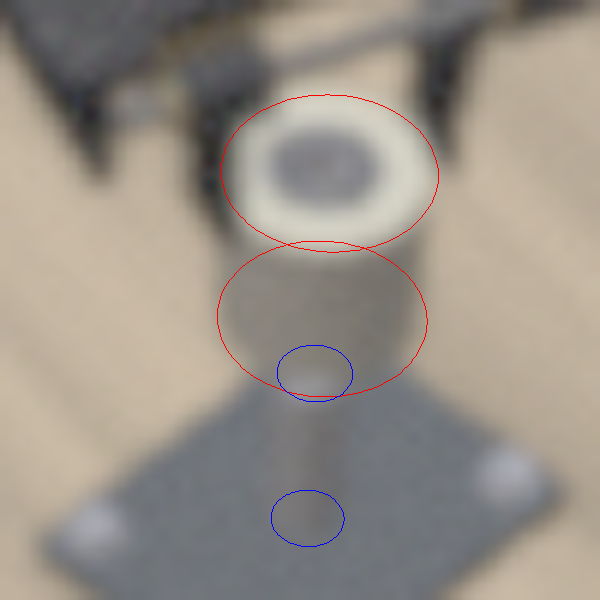

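The overlay agrees with the picture to about 1 mm. Drift axis is at overlay (312,~400) and the roller bottom centre at (320,318). I'll trim y by −1 mm and lower until the drift is in the bore, watching the force.

>>> {"op": "apply_moves", "data": {"motion": [{"claw": 0.05,"x": -0.001,"y": 0.0002,"z": 0.01,"turn": 0},{"claw": 0.05,"x": -0.001,"y": 0.0002,"z": 0.02,"turn": 0},{"claw": 0.05,"x": -0.001,"y": 0.0002,"z": 0.028,"turn": 0},{"claw": 0.05,"x": -0.001,"y": 0.0002,"z": 0.032,"turn": 0},{"claw": 0.05,"x": -0.001,"y": 0.0002,"z": 0.036,"turn": 0},{"claw": 0.05,"x": -0.001,"y": 0.0002,"z": 0.038,"turn": 0},{"claw": 0.05,"x": -0.001,"y": 0.0002,"z": 0.04,"turn": 0}]}}

```text
t: 7.05
position: [0.5209, 0.0291, 0.0847]
ee_rot: [3.141, -0.0, 1.41]
force: [-0.5, -0.5, -2.6]
grip_width: 0.666
```

```bash
python3 -c "
from h import *
shift([.5208,.0308,.0327],-9.3)
"
```

```text
t 7.05 pos [0.5209 0.0291 0.0847] jaw -9.2 tilt [ 4.e-04  2.e-04 -1.e+00] shift mm [ 1.6 -0.4 52. ] turn 0.1 F [-0.5 -0.5 -2.6] g 0.6663521454942537
```

>>> {"op": "apply_moves", "data": {"motion": [{"claw": 0.05,"x": 0.0005,"y": 0,"z": 0.008,"turn": 0},{"claw": 0.05,"x": 0.0005,"y": 0,"z": 0.016,"turn": 0},{"claw": 0.05,"x": 0.0005,"y": 0,"z": 0.024,"turn": 0},{"claw": 0.05,"x": 0.0005,"y": 0,"z": 0.03,"turn": 0},{"claw": 0.05,"x": 0.0005,"y": 0,"z": 0.032,"turn": 0},{"claw": 0.05,"x": 0.0005,"y": 0,"z": 0.032,"turn": 0}], "grip_force": 60}}

```text
t: 7.8
position: [0.5209, 0.0296, 0.0526]
ee_rot: [-3.142, -0.0, 1.41]
force: [0.0, 0.7, -2.7]
grip_width: 0.663
```

Drift in the bore with no side force. Now I press slowly.

>>> {"op": "apply_moves", "data": {"motion": [{"claw": 0.05,"x": 0,"y": 0,"z": 0.003,"turn": 0},{"claw": 0.05,"x": 0,"y": 0,"z": 0.005,"turn": 0},{"claw": 0.05,"x": 0,"y": 0,"z": 0.007,"turn": 0},{"claw": 0.05,"x": 0,"y": 0,"z": 0.009,"turn": 0},{"claw": 0.05,"x": 0,"y": 0,"z": 0.011,"turn": 0}]}}

```text
t: 8.43
position: [0.5217, 0.0297, 0.0424]
ee_rot: [3.14, -0.001, 1.41]
force: [-1.3, -0.1, 5.2]
grip_width: 0.662
```

```bash
python3 -c "
from h import *
shift([.5208,.0308,.0327],-9.3)
"
```

```text
t 8.425 pos [0.5217 0.0297 0.0424] jaw -9.21 tilt [ 1.6e-03  6.0e-04 -1.0e+00] shift mm [ 1.  -1.   9.7] turn 0.1 F [-1.3 -0.1  5.2] g 0.662074449765399
```

>>> {"op": "apply_moves", "data": {"motion": [{"claw": 0.05,"x": 0,"y": 0,"z": 0.002,"turn": 0},{"claw": 0.05,"x": 0,"y": 0,"z": 0.004,"turn": 0},{"claw": 0.05,"x": 0,"y": 0,"z": 0.006,"turn": 0},{"claw": 0.05,"x": 0,"y": 0,"z": 0.0075,"turn": 0},{"claw": 0.05,"x": 0,"y": 0,"z": 0.0085,"turn": 0},{"claw": 0.05,"x": 0,"y": 0,"z": 0.0095,"turn": 0},{"claw": 0.05,"x": 0,"y": 0,"z": 0.0095,"turn": 0}]}}

```text
t: 9.3
position: [0.5209, 0.0296, 0.0327]
ee_rot: [-3.141, -0.0, 1.41]
force: [-3.5, 0.1, 6.0]
grip_width: 0.664
```

```bash
python3 -c "
from h import *
shift([.5208,.0308,.0327],-9.3)
c=snap('scene'); a=c['pixels'][155:215,242:302].astype(float); a=np.clip((a/255)**.6*255,0,255).astype(np.uint8); save(a,'g9',10)
"
```

```text
t 9.3 pos [0.5209 0.0296 0.0327] jaw -9.2 tilt [-1.e-04  5.e-04 -1.e+00] shift mm [ 1.1 -0.2  0. ] turn 0.1 F [-3.5  0.1  6. ] g 0.6638179108100545
```

View pics/g9.png

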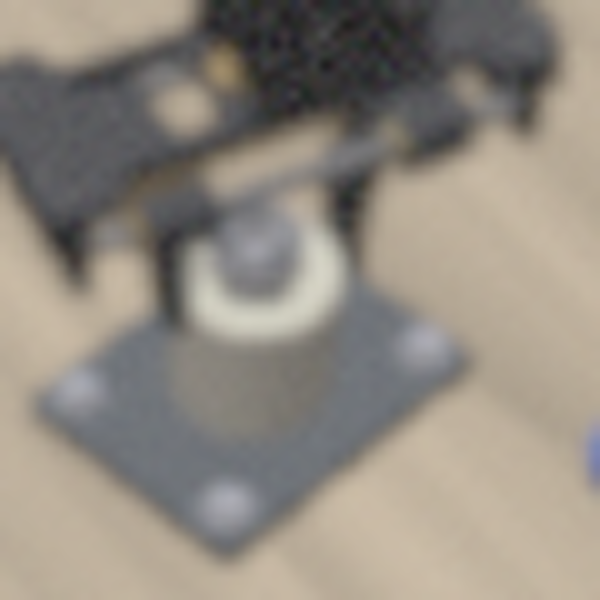

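In g9 the bearing stands proud at (258,250) above the roller top at (265,280). One more slight press will confirm the roller is bottomed on the plate.

>>> {"op": "apply_moves", "data": {"motion": [{"claw": 0.05,"x": 0,"y": 0,"z": 0.001,"turn": 0},{"claw": 0.05,"x": 0,"y": 0,"z": 0.001,"turn": 0}]}}

```text
t: 9.6
position: [0.5209, 0.0297, 0.0326]
ee_rot: [-3.141, -0.001, 1.41]
force: [-8.9, -0.6, 17.8]
grip_width: 0.66
```

```bash
python3 -c "
from h import *
shift([.5208,.0308,.0327],-9.3)
"
```

```text
t 9.6 pos [0.5209 0.0297 0.0326] jaw -9.21 tilt [-2.e-04  1.e-03 -1.e+00] shift mm [ 1.1 -0.3 -0.1] turn 0.1 F [-8.9 -0.6 17.8] g 0.6597308709304008
```

It's bottomed: the force rose to 18 N with no further travel. I'll relax, open and look.

>>> {"op": "apply_moves", "data": {"motion": [{"claw": 0.05,"x": 0,"y": 0,"z": -0.001,"turn": 0},{"claw": 0.065,"x": 0,"y": 0,"z": -0.0015,"turn": 0},{"claw": 0.087,"x": 0,"y": 0,"z": -0.0015,"turn": 0},{"claw": 0.087,"x": 0,"y": 0,"z": -0.0015,"turn": 0},{"claw": 0.087,"x": 0,"y": 0,"z": -0.0015,"turn": 0},{"claw": 0.087,"x": 0,"y": 0,"z": -0.0015,"turn": 0}], "grip_force": 20}}

```text
t: 10.35
position: [0.5208, 0.0296, 0.0326]
ee_rot: [-3.142, -0.0, 1.41]
force: [0.1, 1.0, -0.4]
grip_width: 0.991
```

```bash
python3 -c "
from h import *
shift([.5208,.0308,.076],-9.3)
"
```

```text
t 10.35 pos [0.5208 0.0296 0.0326] jaw -9.2 tilt [ 0.e+00  1.e-04 -1.e+00] shift mm [  1.2  -0.2 -43.4] turn 0.1 F [ 0.1  1.  -0.4] g 0.9906496471123393
```

>>> {"op": "apply_moves", "data": {"motion": [{"claw": 0.087,"x": 0,"y": 0,"z": -0.015,"turn": 0},{"claw": 0.087,"x": 0,"y": 0,"z": -0.03,"turn": 0},{"claw": 0.087,"x": 0.001,"y": 0,"z": -0.044,"turn": 0},{"claw": 0.087,"x": 0.001,"y": 0,"z": -0.044,"turn": 0},{"claw": 0.087,"x": 0.001,"y": 0,"z": -0.044,"turn": 0},{"claw": 0.087,"x": 0.001,"y": 0,"z": -0.044,"turn": 0}]}}

```text
t: 11.1
position: [0.5206, 0.0305, 0.0761]
ee_rot: [-3.141, 0.0, 1.41]
force: [0.4, -0.0, -0.8]
grip_width: 1.0
```

```bash
python3 -c "
from h import *
shift([.5208,.0308,.076],-9.3)
c=snap('scene'); a=c['pixels'][145:205,240:300].astype(float); a=np.clip((a/255)**.6*255,0,255).astype(np.uint8); a=cv2.resize(a,None,fx=10,fy=10,interpolation=cv2.INTER_CUBIC)
def dr(cx,cy,z,r,col):
    th=np.linspace(0,2*np.pi,120)
    q=np.array([((pix(c,[cx+r*np.cos(t),cy+r*np.sin(t),z])-[240,145]+.5)*10-.5) for t in th]).round().astype(int)
    cv2.polylines(a,[q],True,col,1)
save(a,'g11')
dr(.5208,.0308,.089,.0175,(255,0,0)); dr(.5208,.0308,.072,.03,(0,255,0))
save(a,'ov11')
"
```

```text
t 11.1 pos [0.5206 0.0305 0.0761] jaw -9.2 tilt [-9.e-04 -2.e-04 -1.e+00] shift mm [0.3 0.2 0.1] turn 0.1 F [ 0.4 -0.  -0.8] g 1.0002127966309118
```

View pics/g11.png

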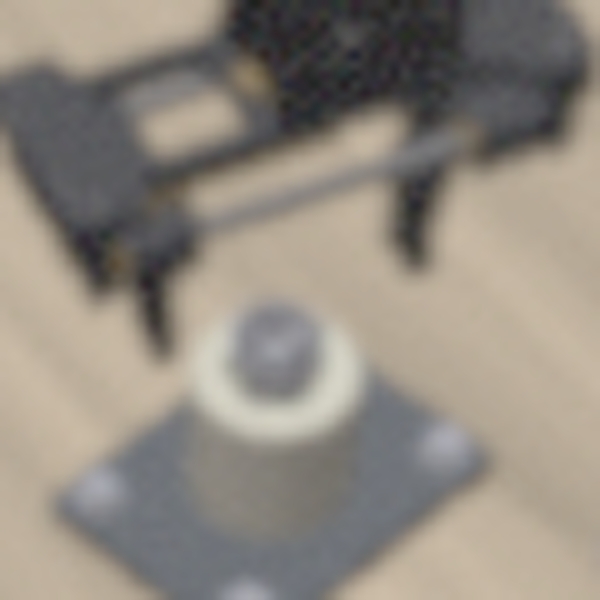

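View pics/ov11.png

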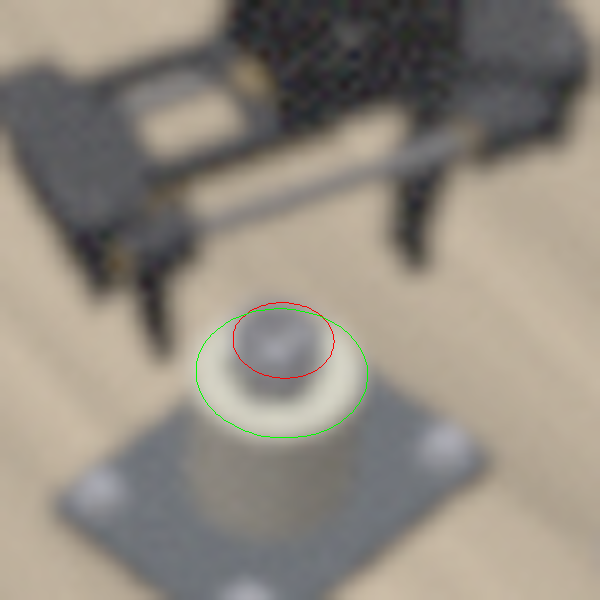

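In g11 the bearing sits free on the drift at (277,345), and the open fingertips are at (165,360) and (413,268). Wide open, the tips appear about 25 mm above the reported TCP. I'll close to 48 mm beside the bearing and look before gripping.

>>> {"op": "apply_moves", "data": {"motion": [{"claw": 0.06,"x": 0,"y": 0.001,"z": 0,"turn": 0},{"claw": 0.048,"x": 0,"y": 0.001,"z": 0,"turn": 0},{"claw": 0.048,"x": 0,"y": 0.001,"z": 0,"turn": 0},{"claw": 0.048,"x": 0,"y": 0.001,"z": 0,"turn": 0},{"claw": 0.048,"x": 0,"y": 0.001,"z": 0,"turn": 0}]}}

```text
t: 11.78
position: [0.522, 0.0304, 0.0766]
ee_rot: [-3.142, -0.0, 1.41]
force: [-0.1, -0.1, 1.1]
grip_width: 0.573
```

```bash
python3 -c "
from h import *
shift([.5208,.0308,.076],-9.3)
c=snap('scene'); a=c['pixels'][145:205,240:300].astype(float); a=np.clip((a/255)**.6*255,0,255).astype(np.uint8); save(a,'g12',10)
s=readout.state(); R=Ro.from_euler('xyz',s['ee_rot']).as_matrix(); p=s['position']
f=lambda q:((pix(c,q)-[240,145]+.5)*10-.5).round(0)
for z in(0,.01,.02): print(z,[f(p+R[:,1]*k+[0,0,z]) for k in(-.024,.024)])
"
```

```text
t 11.775 pos [0.522  0.0304 0.0766] jaw -9.2 tilt [-0.e+00  1.e-04 -1.e+00] shift mm [ 0.2 -1.2  0.6] turn 0.1 F [-0.1 -0.1  1.1] g 0.5733519078188704
0 [array([340., 343.]), array([216., 386.])]
0.01 [array([341., 324.]), array([217., 367.])]
0.02 [array([343., 304.]), array([218., 347.])]
```

View pics/g12.png

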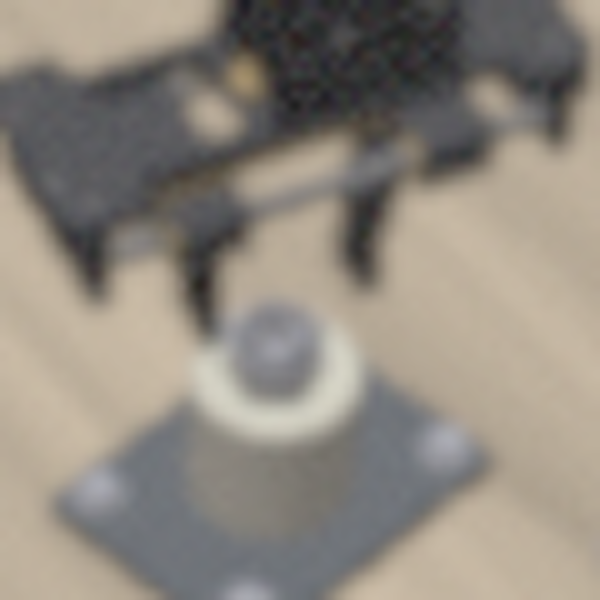

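In g12 the tips at (205,340) and (362,285) look higher than the bearing. Closing below its 35 mm diameter here settles it: if the reading stops at about 35 mm, the pads do reach it.

>>> {"op": "apply_moves", "data": {"motion": [{"claw": 0.04,"x": 0,"y": 0,"z": 0,"turn": 0},{"claw": 0.03,"x": 0,"y": 0,"z": 0,"turn": 0},{"claw": 0.03,"x": 0,"y": 0,"z": 0,"turn": 0},{"claw": 0.03,"x": 0,"y": 0,"z": 0,"turn": 0},{"claw": 0.03,"x": 0,"y": 0,"z": 0,"turn": 0}], "grip_force": 10}}

```text
t: 12.45
position: [0.522, 0.0304, 0.0766]
ee_rot: [-3.142, -0.0, 1.41]
force: [-0.7, -0.4, -0.4]
grip_width: 0.345
```

```bash
python3 -c "
from h import *
shift([.5208,.0308,.076],-9.3)
c=snap('scene'); a=c['pixels'][145:205,240:300].astype(float); a=np.clip((a/255)**.6*255,0,255).astype(np.uint8); save(a,'g13',10)
"
```

```text
t 12.45 pos [0.522  0.0304 0.0766] jaw -9.2 tilt [-0.e+00  1.e-04 -1.e+00] shift mm [ 0.2 -1.2  0.6] turn 0.1 F [-0.7 -0.4 -0.4] g 0.3451745491624876
```

View pics/g13.png

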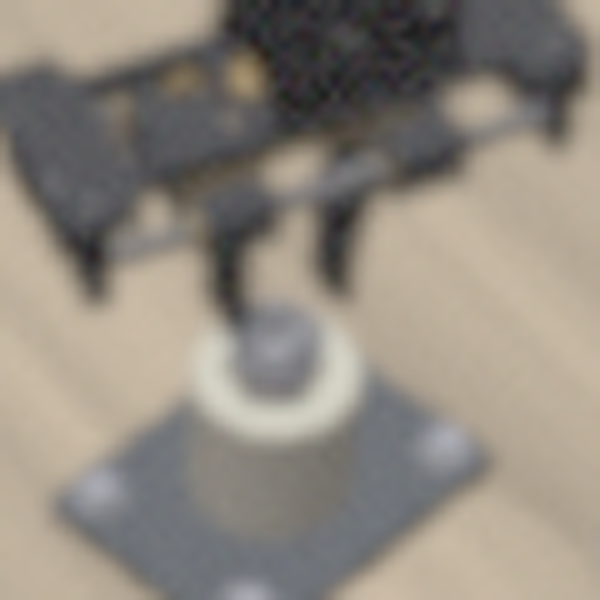

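Width 30 mm, so the fingers closed without touching the bearing. The pictures are right and the tips really are higher than reported. I'll measure the tip height from depth.

```bash
python3 -c "
from h import *
c=load('scene'); P=cloud(c)
for (x0,x1) in((262,266),(271,275)):
  for v in range(164,180):
    print(v,[tuple((P[v,u]*1e3).round().astype(int)) if c['pixels'][v,u].max()<75 else '-' for u in range(x0,x1)])
"
```

```text
164 [(np.int64(563), np.int64(51), np.int64(203)), (np.int64(559), np.int64(51), np.int64(202)), (np.int64(555), np.int64(52), np.int64(199)), (np.int64(554), np.int64(55), np.int64(202))]
165 [(np.int64(563), np.int64(51), np.int64(198)), (np.int64(563), np.int64(57), np.int64(204)), (np.int64(560), np.int64(59), np.int64(204)), (np.int64(559), np.int64(62), np.int64(206))]
166 [(np.int64(568), np.int64(58), np.int64(204)), (np.int64(565), np.int64(60), np.int64(204)), (np.int64(563), np.int64(62), np.int64(204)), (np.int64(560), np.int64(64), np.int64(204))]
167 [(np.int64(569), np.int64(61), np.int64(202)), (np.int64(567), np.int64(62), np.int64(201)), (np.int64(561), np.int64(61), np.int64(197)), (np.int64(558), np.int64(61), np.int64(196))]
168 [(np.int64(570), np.int64(62), np.int64(199)), (np.int64(567), np.int64(63), np.int64(197)), (np.int64(565), np.int64(65), np.int64(198)), (np.int64(559), np.int64(62), np.int64(192))]
169 [(np.int64(569), np.int64(61), np.int64(193)), (np.int64(565), np.int64(61), np.int64(190)), (np.int64(561), np.int64(60), np.int64(187)), (np.int64(55
[... 2319 characters left out ...]
64(125)), (np.int64(508), np.int64(35), np.int64(129)), (np.int64(509), np.int64(41), np.int64(135)), (np.int64(504), np.int64(41), np.int64(131))]
171 ['-', (np.int64(509), np.int64(36), np.int64(125)), (np.int64(510), np.int64(43), np.int64(132)), (np.int64(506), np.int64(43), np.int64(130))]
172 ['-', (np.int64(507), np.int64(35), np.int64(118)), (np.int64(508), np.int64(41), np.int64(124)), (np.int64(505), np.int64(42), np.int64(123))]
173 ['-', '-', (np.int64(510), np.int64(43), np.int64(122)), (np.int64(506), np.int64(45), np.int64(121))]
174 ['-', '-', '-', '-']
175 ['-', '-', '-', '-']
176 ['-', '-', '-', '-']
177 ['-', '-', '-', '-']
178 ['-', '-', '-', '-']
179 ['-', '-', '-', '-']
```

Depth puts the finger ends at z ≈ 0.113 with the TCP reported at 0.077. So the real tips sit about 33–37 mm above the reported TCP, and the roller was held by its top few mm only. To grip the bearing I'll open and go down in steps while watching force.

>>> {"op": "apply_moves", "data": {"motion": [{"claw": 0.052,"x": 0,"y": 0,"z": 0,"turn": 0},{"claw": 0.052,"x": 0,"y": 0,"z": 0,"turn": 0},{"claw": 0.052,"x": 0,"y": 0,"z": 0.01,"turn": 0},{"claw": 0.052,"x": 0,"y": 0,"z": 0.018,"turn": 0},{"claw": 0.052,"x": 0,"y": 0,"z": 0.024,"turn": 0},{"claw": 0.052,"x": 0,"y": 0,"z": 0.028,"turn": 0},{"claw": 0.052,"x": 0,"y": 0,"z": 0.028,"turn": 0},{"claw": 0.052,"x": 0,"y": 0,"z": 0.028,"turn": 0}]}}

```text
t: 13.5
position: [0.5222, 0.0304, 0.0488]
ee_rot: [3.141, -0.0, 1.41]
force: [-0.2, 0.2, -0.2]
grip_width: 0.599
```

```bash
python3 -c "
from h import *
shift([.5208,.0308,.076],-9.3)
c=snap('scene'); P=cloud(c); z=P[...,2]
m=(c['pixels'].max(-1)<70)&(z>.06)&(z<.14)&(abs(P[...,0]-.52)<.06)&(abs(P[...,1]-.03)<.03)
q=P[m]; q=q[np.argsort(q[:,2])]; print(q[q[:,0]>.52][:14:2].round(3).tolist()); print(q[q[:,0]<.52][:14:2].round(3).tolist())
a=c['pixels'][155:205,245:295].astype(float); a=np.clip((a/255)**.6*255,0,255).astype(np.uint8); a=cv2.resize(a,None,fx=12,fy=12,interpolation=cv2.INTER_CUBIC)
save(a,'g14')
"
```

```text
t 13.5 pos [0.5222 0.0304 0.0488] jaw -9.2 tilt [ 3.e-04  2.e-04 -1.e+00] shift mm [  0.2  -1.4 -27.2] turn 0.1 F [-0.2  0.2 -0.2] g 0.5988043759697427
[[0.558, 0.031, 0.09], [0.558, 0.037, 0.095], [0.552, 0.033, 0.098], [0.559, 0.026, 0.1], [0.558, 0.036, 0.104], [0.559, 0.038, 0.112], [0.559, 0.037, 0.116]]
[[0.494, 0.042, 0.086], [0.499, 0.042, 0.094], [0.497, 0.046, 0.096], [0.499, 0.043, 0.1], [0.496, 0.032, 0.104], [0.496, 0.044, 0.104], [0.496, 0.031, 0.107]]
```

View pics/g14.png

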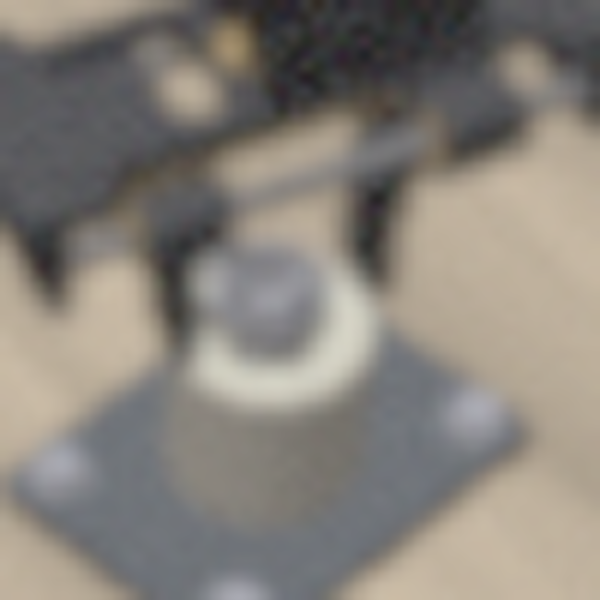

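No contact yet. In g14 the tips at (180,340) and (378,285) are near the bearing's top level, and depth puts them at about 0.087. I'll go down 9 mm more, then close gently.

>>> {"op": "apply_moves", "data": {"motion": [{"claw": 0.052,"x": 0,"y": 0,"z": 0.003,"turn": 0},{"claw": 0.052,"x": 0,"y": 0,"z": 0.006,"turn": 0},{"claw": 0.052,"x": 0,"y": 0,"z": 0.009,"turn": 0},{"claw": 0.052,"x": 0,"y": 0,"z": 0.009,"turn": 0},{"claw": 0.052,"x": 0,"y": 0,"z": 0.009,"turn": 0}]}}

```text
t: 14.18
position: [0.522, 0.0305, 0.0405]
ee_rot: [-3.141, -0.001, 1.41]
force: [-5.2, -0.6, 13.5]
grip_width: 0.595
```

```bash
python3 -c "
from h import *
shift([.5208,.0308,.076],-9.3)
c=snap('scene'); P=cloud(c); z=P[...,2]
m=(c['pixels'].max(-1)<70)&(z>.06)&(z<.14)&(abs(P[...,0]-.52)<.06)&(abs(P[...,1]-.03)<.03)
q=P[m]; q=q[np.argsort(q[:,2])]; print(q[q[:,0]>.52][:14:2].round(3).tolist()); print(q[q[:,0]<.52][:14:2].round(3).tolist())
a=c['pixels'][155:205,245:295].astype(float); a=np.clip((a/255)**.6*255,0,255).astype(np.uint8); a=cv2.resize(a,None,fx=12,fy=12,interpolation=cv2.INTER_CUBIC)
save(a,'g15')
"
```

```text
t 14.175 pos [0.522  0.0305 0.0405] jaw -9.2 tilt [-1.e-04  6.e-04 -1.e+00] shift mm [  0.2  -1.3 -35.5] turn 0.1 F [-5.2 -0.6 13.5] g 0.5945086700802914
[[0.557, 0.03, 0.078], [0.558, 0.032, 0.085], [0.558, 0.031, 0.09], [0.557, 0.035, 0.092], [0.558, 0.031, 0.094], [0.553, 0.036, 0.101], [0.562, 0.036, 0.107]]
[[0.495, 0.044, 0.083], [0.497, 0.04, 0.085], [0.499, 0.037, 0.089], [0.498, 0.035, 0.092], [0.496, 0.038, 0.094], [0.495, 0.037, 0.097], [0.495, 0.03, 0.101]]
```

View pics/g15.png

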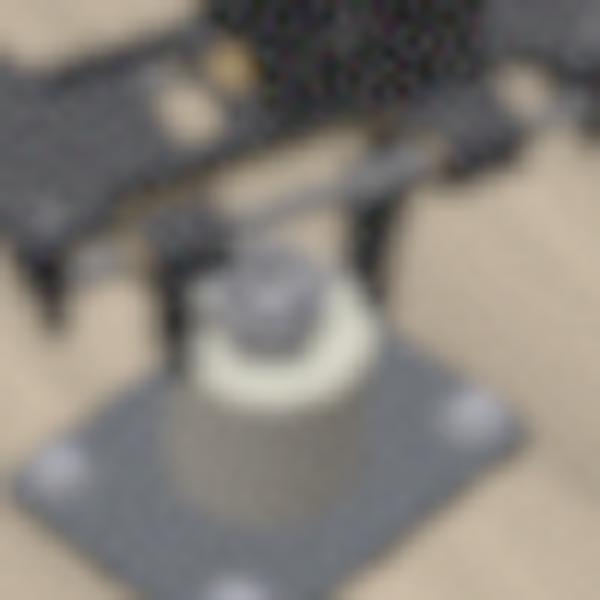

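Contact at 13.5 N: the tips touched the roller's top at 0.072, so the real tip is 31.5 mm above the reported TCP. I'll back up 4 mm, which puts the tip at about 0.0755, and close on the bearing.

>>> {"op": "apply_moves", "data": {"motion": [{"claw": 0.052,"x": 0,"y": 0,"z": -0.004,"turn": 0},{"claw": 0.052,"x": 0,"y": 0,"z": -0.004,"turn": 0},{"claw": 0.042,"x": 0,"y": 0,"z": -0.004,"turn": 0},{"claw": 0.028,"x": 0,"y": 0,"z": -0.004,"turn": 0},{"claw": 0.028,"x": 0,"y": 0,"z": -0.004,"turn": 0},{"claw": 0.028,"x": 0,"y": 0,"z": -0.004,"turn": 0},{"claw": 0.028,"x": 0,"y": 0,"z": -0.004,"turn": 0}], "grip_force": 15}}

```text
t: 15.1
position: [0.5219, 0.0304, 0.0436]
ee_rot: [-3.141, -0.0, 1.41]
force: [0.5, -0.6, -0.8]
grip_width: 0.39
```

```bash
python3 -c "
from h import *
shift([.5208,.0308,.076],-9.3)
c=snap('scene')
a=c['pixels'][155:205,245:295].astype(float); a=np.clip((a/255)**.6*255,0,255).astype(np.uint8); a=cv2.resize(a,None,fx=12,fy=12,interpolation=cv2.INTER_CUBIC)
save(a,'g16')
"
```

```text
t 15.1 pos [0.5219 0.0304 0.0436] jaw -9.2 tilt [-1.e-04  0.e+00 -1.e+00] shift mm [  0.2  -1.2 -32.4] turn 0.1 F [ 0.5 -0.6 -0.8] g 0.39047068577699445
```

View pics/g16.png

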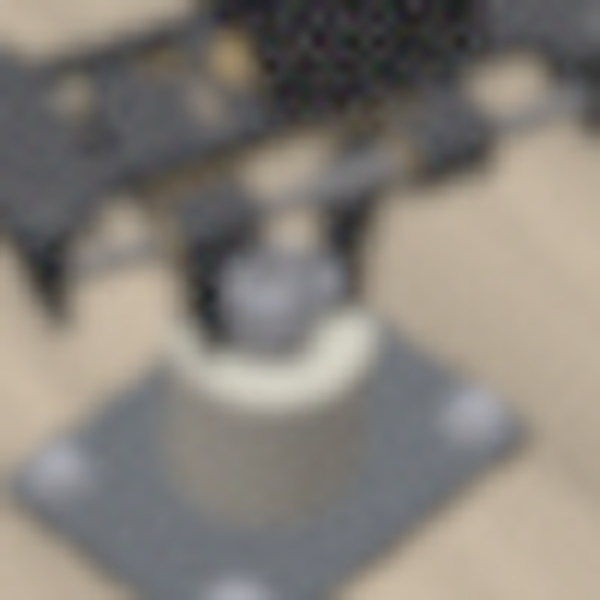

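Width 34 mm, so the bearing is held (g16 shows it between the fingers at (270,290)). I'll firm the grip and lift.

>>> {"op": "apply_moves", "data": {"motion": [{"claw": 0.026,"x": 0,"y": 0,"z": 0,"turn": 0},{"claw": 0.026,"x": 0,"y": 0,"z": 0,"turn": 0},{"claw": 0.026,"x": 0,"y": 0,"z": -0.006,"turn": 0},{"claw": 0.026,"x": 0,"y": 0,"z": -0.02,"turn": 0},{"claw": 0.026,"x": 0,"y": 0,"z": -0.05,"turn": 0},{"claw": 0.026,"x": 0,"y": 0,"z": -0.08,"turn": 0},{"claw": 0.026,"x": 0,"y": 0,"z": -0.08,"turn": 0},{"claw": 0.026,"x": 0,"y": 0,"z": -0.08,"turn": 0}], "grip_force": 25}}

```text
t: 16.15
position: [0.5218, 0.0304, 0.1237]
ee_rot: [3.142, -0.0, 1.41]
force: [0.2, -0.5, -1.2]
grip_width: 0.392
```

```bash
python3 -c "
from h import *
shift([.5268,-.3343,.09],-9.3)
c=snap('scene')
a=c['pixels'][130:200,235:305].astype(float); a=np.clip((a/255)**.6*255,0,255).astype(np.uint8); a=cv2.resize(a,None,fx=8,fy=8,interpolation=cv2.INTER_CUBIC)
save(a,'g17')
"
```

```text
t 16.15 pos [0.5218 0.0304 0.1237] jaw -9.2 tilt [ 1.e-04  3.e-04 -1.e+00] shift mm [-359.3   63.2   33.6] turn 0.1 F [ 0.2 -0.5 -1.2] g 0.39154488035700413
```

View pics/g17.png

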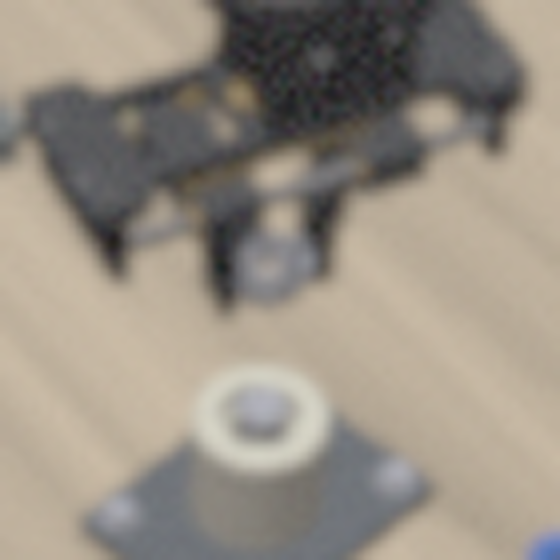

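The bearing is lifted flat at (270,265) and the roller stands on the plate at (262,420) with its seat open. Next, carry to over the tray's free part.

>>> {"op": "apply_moves", "data": {"motion": [{"claw": 0.026,"x": -0.03,"y": 0.005,"z": 0,"turn": 0},{"claw": 0.026,"x": -0.07,"y": 0.012,"z": 0,"turn": 0},{"claw": 0.026,"x": -0.115,"y": 0.02,"z": 0,"turn": 0},{"claw": 0.026,"x": -0.165,"y": 0.029,"z": 0,"turn": 0},{"claw": 0.026,"x": -0.215,"y": 0.038,"z": 0,"turn": 0},{"claw": 0.026,"x": -0.265,"y": 0.047,"z": 0,"turn": 0},{"claw": 0.026,"x": -0.31,"y": 0.055,"z": 0,"turn": 0},{"claw": 0.026,"x": -0.345,"y": 0.061,"z": 0,"turn": 0},{"claw": 0.026,"x": -0.359,"y": 0.063,"z": 0,"turn": 0},{"claw": 0.026,"x": -0.359,"y": 0.063,"z": 0,"turn": 0},{"claw": 0.026,"x": -0.359,"y": 0.063,"z": 0,"turn": 0}]}}

```text
t: 17.58
position: [0.5273, -0.3322, 0.1233]
ee_rot: [-3.141, -0.001, 1.412]
force: [0.2, 0.1, 0.2]
grip_width: 0.389
```

```bash
python3 -c "
from h import *
shift([.5268,-.3343,.09],-9.3)
c=snap('scene')
a=c['pixels'][90:170,170:270].astype(float); a=np.clip((a/255)**.6*255,0,255).astype(np.uint8); a=cv2.resize(a,None,fx=7,fy=7,interpolation=cv2.INTER_CUBIC)
f=lambda q:((pix(c,q)-[170,90]+.5)*7-.5).round(0)
print('free floor',f([.5268,-.3343,.003]),'above',f([.5268,-.3343,.165]))
save(a,'g18')
c=snap('top'); save(c['pixels'][150:280,310:470],'top18',4.5)
"
```

```text
t 17.575 pos [ 0.5273 -0.3322  0.1233] jaw -9.09 tilt [-2.0e-04  1.2e-03 -1.0e+00] shift mm [-2.2 -0.1 33.3] turn 0.2 F [0.2 0.1 0.2] g 0.3891485730777313
free floor [315. 337.] above [294. 114.]
```

View pics/g18.png

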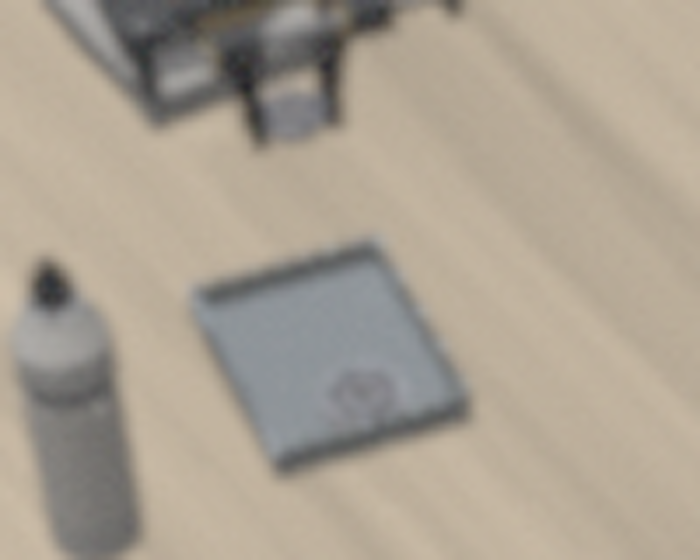

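View pics/top18.png

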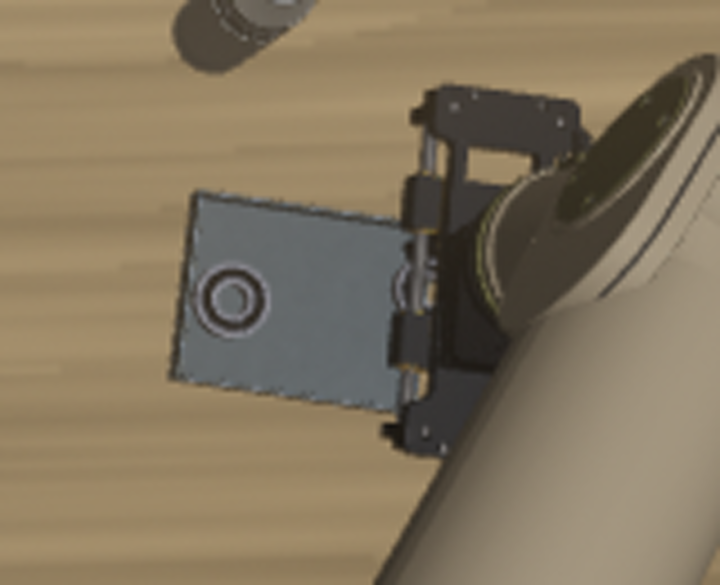

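In g18 the bearing is at (293,113), right on the predicted (294,114), and level above the tray's free half. The old bearing is at (363,395). I'll lower it in stages.

>>> {"op": "apply_moves", "data": {"motion": [{"claw": 0.026,"x": -0.002,"y": 0,"z": 0.03,"turn": 0},{"claw": 0.026,"x": -0.002,"y": 0,"z": 0.065,"turn": 0},{"claw": 0.026,"x": -0.002,"y": 0,"z": 0.1,"turn": 0},{"claw": 0.026,"x": -0.002,"y": 0,"z": 0.12,"turn": 0},{"claw": 0.026,"x": -0.002,"y": 0,"z": 0.135,"turn": 0},{"claw": 0.026,"x": -0.002,"y": 0,"z": 0.142,"turn": 0},{"claw": 0.026,"x": -0.002,"y": 0,"z": 0.146,"turn": 0},{"claw": 0.026,"x": -0.002,"y": 0,"z": 0.146,"turn": 0},{"claw": 0.026,"x": -0.002,"y": 0,"z": 0.146,"turn": 0}]}}

```text
t: 18.8
position: [0.5268, -0.3363, -0.0218]
ee_rot: [3.141, 0.0, 1.41]
force: [0.6, -0.1, 0.2]
grip_width: 0.391
```

```bash
python3 -c "
from h import *
shift([.5268,-.3343,-.0285],-9.3)
c=snap('scene')
a=c['pixels'][90:170,170:270].astype(float); a=np.clip((a/255)**.6*255,0,255).astype(np.uint8); a=cv2.resize(a,None,fx=7,fy=7,interpolation=cv2.INTER_CUBIC)
save(a,'g19')
"
```

```text
t 18.8 pos [ 0.5268 -0.3363 -0.0218] jaw -9.2 tilt [ 9.e-04 -3.e-04 -1.e+00] shift mm [ 1.9 -0.4  6.7] turn 0.1 F [ 0.6 -0.1  0.2] g 0.3911042945491198
```

View pics/g19.png

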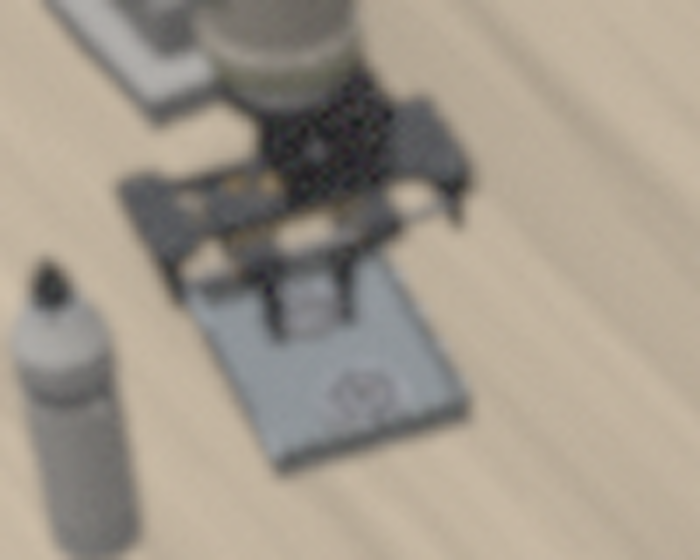

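No contact; the bearing is inside the tray at (312,310). I'll lower the last millimetres gently.

>>> {"op": "apply_moves", "data": {"motion": [{"claw": 0.026,"x": 0.001,"y": 0,"z": 0.002,"turn": 0},{"claw": 0.026,"x": 0.001,"y": 0,"z": 0.004,"turn": 0},{"claw": 0.026,"x": 0.001,"y": 0,"z": 0.0055,"turn": 0},{"claw": 0.026,"x": 0.001,"y": 0,"z": 0.0055,"turn": 0}]}}

```text
t: 19.35
position: [0.5265, -0.335, -0.0281]
ee_rot: [-3.141, -0.0, 1.41]
force: [-0.1, -0.9, -0.1]
grip_width: 0.393
```

```bash
python3 -c "
from h import *
shift([.5268,-.3343,-.0285],-9.3)"
```

```text
t 19.35 pos [ 0.5265 -0.335  -0.0281] jaw -9.2 tilt [-3.e-04  2.e-04 -1.e+00] shift mm [0.7 0.2 0.4] turn 0.1 F [-0.1 -0.9 -0.1] g 0.39255593894159646
```

>>> {"op": "apply_moves", "data": {"motion": [{"claw": 0.026,"x": 0,"y": 0,"z": 0.001,"turn": 0},{"claw": 0.026,"x": 0,"y": 0,"z": 0.001,"turn": 0}]}}

```text
t: 19.6
position: [0.5267, -0.3351, -0.0283]
ee_rot: [3.141, -0.0, 1.41]
force: [-3.3, 1.1, 5.6]
grip_width: 0.389
```

The tips are on the tray floor at 5.6 N. I'll release by opening slowly, then retreat straight up.

>>> {"op": "apply_moves", "data": {"motion": [{"claw": 0.037,"x": 0,"y": 0,"z": -0.001,"turn": 0},{"claw": 0.042,"x": 0,"y": 0,"z": -0.001,"turn": 0},{"claw": 0.05,"x": 0,"y": 0,"z": -0.001,"turn": 0},{"claw": 0.055,"x": 0,"y": 0,"z": -0.001,"turn": 0},{"claw": 0.055,"x": 0,"y": 0,"z": -0.001,"turn": 0},{"claw": 0.055,"x": 0,"y": 0,"z": -0.02,"turn": 0},{"claw": 0.055,"x": 0,"y": 0,"z": -0.05,"turn": 0},{"claw": 0.055,"x": 0,"y": 0,"z": -0.1,"turn": 0},{"claw": 0.055,"x": 0,"y": 0,"z": -0.15,"turn": 0},{"claw": 0.055,"x": -0.005,"y": -0.04,"z": -0.18,"turn": 0},{"claw": 0.055,"x": -0.01,"y": -0.09,"z": -0.18,"turn": 0},{"claw": 0.055,"x": -0.01,"y": -0.12,"z": -0.18,"turn": 0}], "grip_force": 5}}

```text
t: 21.1
position: [0.4044, -0.3265, 0.1526]
ee_rot: [3.14, -0.0, 1.408]
force: [0.2, -0.0, 0.3]
grip_width: 0.633
```

```bash
python3 -c "
from h import *
shift([.5268,-.3343,-.0285],-9.3)
c=snap('scene')
a=c['pixels'][90:170,170:270]
save(a,'g20',7); save(c['pixels'],'scene20',1.5)
c=snap('top'); save(c['pixels'],'top20',1.5); 
"
```

```text
t 21.1 pos [ 0.4044 -0.3265  0.1526] jaw -9.34 tilt [ 2.e-03  2.e-04 -1.e+00] shift mm [ 12.1 121.7 181.3] turn -0.0 F [ 0.2 -0.   0.3] g 0.6333084357100229
```

View pics/g20.png

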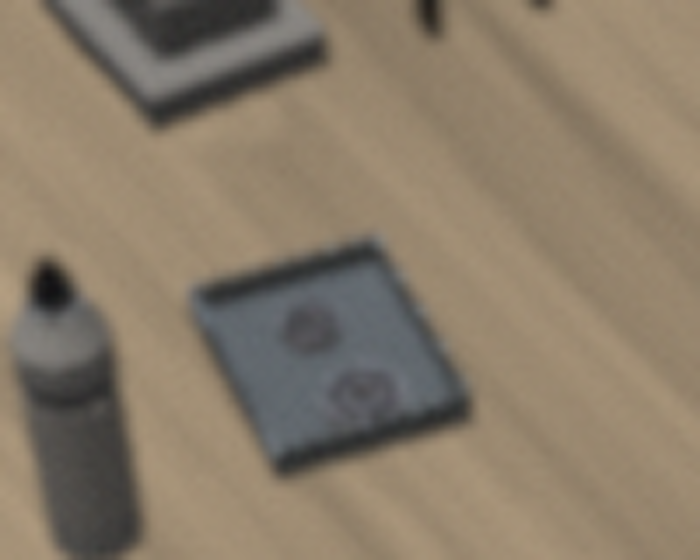

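View pics/top20.png

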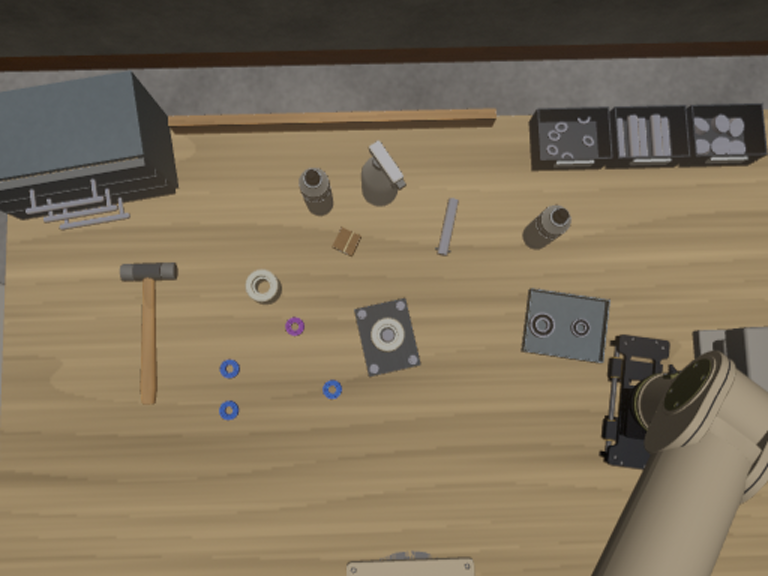

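In top20 the bearing lies in the tray at (581,327) beside the old one at (542,324). The roller stands on the plate at (388,334) and everything else is at its original pixel. I'll do final checks on height, flatness and roller seating.

```bash
python3 -c "
from h import *
c=load('top'); P=cloud(c)
def rep(n,cx,cy,r0,r1,zl,zh):
    d=np.hypot(P[...,0]-cx,P[...,1]-cy); m=(d>r0)&(d<r1)&(P[...,2]>zl)&(P[...,2]<zh); q=P[m]
    A=np.c_[q[:,:2]-[cx,cy],np.ones(len(q))]; k=np.linalg.lstsq(A,q[:,2],rcond=None)[0]
    print(n,len(q),'z med',np.median(q[:,2]).round(4),'tilt deg',np.degrees(np.hypot(*k[:2])).round(1))
b=atz(c,(581+.5)/1.5-.5,(327+.5)/1.5-.5,.014); print('bearing',b.round(4))
rep('bearing',b[0],b[1],.009,.016,.006,.03)
o=atz(c,(388+.5)/1.5-.5,(334+.5)/1.5-.5,.072); print('roller',o.round(4))
rep('roller top',o[0],o[1],.019,.028,.05,.1)
save(np.hstack([c['pixels'][195:250,230:285],c['pixels'][190:245,345:410]]),'fin',6)
s=load('scene'); save(s['pixels'][150:210,235:305],'fin2',8)
"
```

```text
bearing [ 0.5283 -0.3345  0.014 ]
bearing 68 z med 0.0146 tilt deg 2.6
roller [0.5225 0.0303 0.072 ]
roller top 174 z med 0.073 tilt deg 1.2
```

View pics/fin.png

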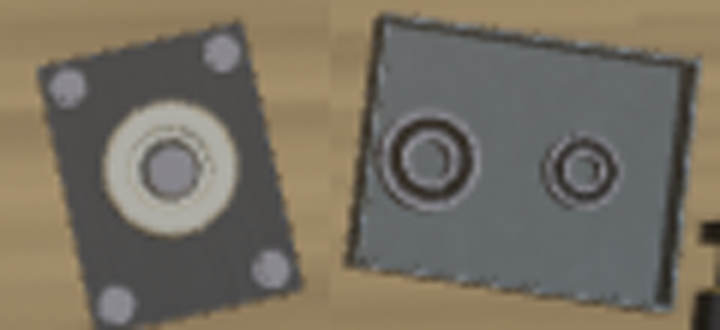

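View pics/fin2.png

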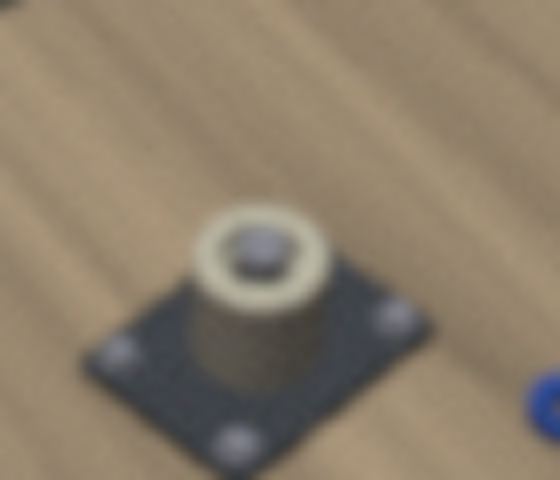

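The bearing lies flat (top at 14.6 mm, 14 expected). The roller stands on the plate over the drift (top at 73 mm, 72 expected). Handing in.

```bash
python3 -c "
from plant import robot
print(robot.hand_in())"
```

```text
the job is handed in; nothing more can be done
None
```

The job is done and handed in at about 21 s. I set the loaded roller over the drift and pressed it down onto the plate. I then gripped the freed bearing and laid it in the free half of the tray.

**Last checks**
- **Bearing:** its top is at 14.6 mm, where 14 mm is expected. The fitted tilt of 2.6° is within the depth noise. It lies at (0.528, −0.335), within about 2 mm of the free-floor point.
- **Roller:** its top is at 73 mm, where 72 mm is expected. It stands upright around the drift, and the pressing force rose to 18 N with no further travel.
- **Other things:** by eye, they sit at the same pixels in the top view as at the start. The gripper was touching nothing at hand-in.

**What disagreed**
- **Fingertip height:** the real fingertips sit about 31 mm above the reported TCP. As a result I held the roller by only its top 8 mm or so.
- **Missed grasp:** my first close on the bearing went over it without touching. I then corrected the height from the pictures and a light touch of about 13 N on the roller's top.

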